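# Bridge two cavity filters with the copper bonding bar

### The job

Lift the copper bonding bar up and off the two hooks of its stand and lay it flat across the two brass saddles on top of the grey filter pair, without dropping it, with its end lying short of the blue keeper, and let go of it. Then push the bar lengthwise by its other end until it is fully home under the keeper, against the stop. Leave the screwdriver, the spare motor and the coaxial adapter where they are.

Things in the scene. Friction and masses are not known exactly. Their poses are not given: they have to be found in the camera images.
- bar_mid (a point): centre (half-way along and up) of the loose copper bar, 18 (x) x 200 (y) x 12 (z) mm, 0.25 to 0.45 kg, both ends alike; y runs along it, z is up. At the start it lies level in the two hooks of the stand. Take it from above near its middle, across its 18 mm width.
- stand: fixed steel hook stand, origin on the bench; base 100 x 170 x 12 mm; posts 8 mm thick at x = 0, y = -65 and +65 mm, 176 mm high, each with a hook 40 mm towards -x, upturned tip at x = -46 mm, top 172 mm up. The bar's underside rests 154 mm up and must rise 20 mm to clear the tips. Between the hooks is only a thin cross rod 90 mm up. Yaw within 0.3 rad.
- home (a point): on the fixed filter pair: where the bar's centre is when fully home. +y: the way the bar lies and is pushed; z up. The pair: two grey boxes, together 150 (x) x 230 (y) x 110 mm high, centred at x = +35, y = -10 mm from here, flat top 34 mm below; on it two motors 42 mm square, 37 mm high at x = +55, y = -72 and +52 mm. May stand left or right, yaw within 0.3 rad.
- open_saddle (a point): same axes as home: centre of the floor of the open brass saddle, a trough 20 mm long along y, 25 mm wide between cheeks (3.5 mm play each side), with flared lips up to 20 mm above the floor; the floor is 6 mm below home, 28 mm above the boxes, and 82 mm from home in -y. The other brass saddle, same section, runs from y = +122 to +158 mm from here. Between them the bar is free.
- keeper_mouth (a point): same axes as home: middle of the floor at the mouth of the blue keeper, just past the second saddle, 78 mm from home in +y. A roofed trough 25 mm wide, roof 17 mm over the floor, stop face 22 mm in. Lay the bar with its leading end 4 to 30 mm short of here (its centre 26 to 52 mm short of home), then push (up to 6 N friction). Home, its other end is 8 mm outside the open saddle.
- screwdriver: bystander: loose black and red screwdriver lying along y on the filter pair's top behind the motors, 160 mm long, 18 mm wide; origin at its underside
- spare_motor: bystander: loose silver motor, 42 x 42 x 34 mm with a shaft 20 mm higher, on the bench between the filter pair and the stand; origin at its underside
- coax_tee: bystander: loose steel and brass T-shaped coaxial adapter, 64 x 40 x 20 mm, lying on the bench between the filter pair and the stand; origin at its underside
Things that resemble listed ones, but are neither listed nor needed, are in the scene too. Of the things shaped like the part that bears bar_mid, the copper one is meant.

How it is judged:
On the way, in this order (a step that is already met when the one before it is completed fails the run):
1. the bar is lifted clear of the hooks (its centre at least 185 mm above the bench, not touching the stand) (z of bar_mid in the frame of stand above 0.185 m and contact force between bar and stand below 0.05 N), for 0.1 s.
2. the bar lies flat in both saddles, still at least 12 mm short of home, and the fingers have let go of it (y of bar_mid in the frame of home between -0.065 and -0.012 m and x of bar_mid in the frame of home between -0.007 and 0.007 m and z of bar_mid in the frame of home between -0.003 and 0.003 m and angle between the y axis of bar_mid and the y axis of home, either way round below 0.07 rad and angle between the z axis of bar_mid and the z axis of home, either way round below 0.04 rad and contact force between bar and the fingers below 0.1 N and linear speed of bar below 0.02 m/s), for 0.2 s.
At the end, for the whole second after the job is handed in: The bar lies flat in both saddles and under the keeper, its end within 4 mm of the stop, at rest; centre within 7 mm sideways and 3 mm in height of the home point, in line within 0.07 rad and level within 0.04 rad (y of bar_mid in the frame of home between -0.004 and 0.004 m and x of bar_mid in the frame of home between -0.007 and 0.007 m and z of bar_mid in the frame of home between -0.003 and 0.003 m and angle between the y axis of bar_mid and the y axis of home, either way round below 0.07 rad and angle between the z axis of bar_mid and the z axis of home, either way round below 0.04 rad and linear speed of bar below 0.02 m/s); the robot touches nothing.
It fails at once if the bar is dropped (moves faster than 0.4 m/s while the fingers do not touch it) (linear speed of bar above 0.4 m/s and contact force between bar and the fingers below 0.01 N).
It fails at once if the screwdriver, the spare motor or the coaxial adapter is moved by more than 25 mm (distance of any of screwdriver, spare_motor, coax_tee from where it was at the start of the episode above 0.025 m).
It also fails if it takes over 51 s, if anything falls off the work surface, if the arm or the gripper's body presses on something with over 40 N, if the wrist force passes 120 N, or if a joint passes its speed limit or range.

### The arm

A 7-joint arm with a two-finger parallel gripper is mounted at the origin on the work surface. World frame = base frame: x ahead of the robot, y to its left, z up, the work surface at z = 0. Lengths are in m, angles in rad, forces in N, time in s.
With the tool pointing down it reaches from about 0.425 to 0.925 m from the base axis. Payload 6.8 kg.
Tool frame: the origin (TCP) lies at the very end of the fingers, on their centre line; the grasp point (between the pads) lies 19 mm behind it; x points along the fingers, y is the direction in which the jaws open and shut, and the axes are right-handed (so a half turn about x gives the same grasp; the last joint's range is limited). The gripper opens to 85 mm and grips with 20 to 120 N. Pads are 22 mm wide; open, the fingers measure 114 mm over their backs; the gripper's body (76 mm by 85 mm) begins 54 mm behind the grasp point. The pads swing forward as they close: fully open they stand 13 mm farther back than shut.
Start: joints at [1.22, 0.477, 0.022, 1.555, -0.011, 1.109, -0.083], TCP at [0.162, -0.655, 0.192] pointing down, gripper open.
Joint ranges: [-2.96, 2.96], [-0.34, 2.1], [-1.41, 1.46], [0.24, 2.44], [-1.37, 4.51], [0.17, 1.92], [-2.96, 2.96]. Speed limits (rad/s): [2.39, 2.39, 3.14, 3.14, 3.14, 3.14, 3.14].

### API

Orientations are given as a rotation vector (axis times angle).
In Python, from bench import arm gives the robot as it stands.
- The arm moves only by the tool jog_arm, never from a script. Its argument "plan" is text: rows parted by semicolons, each of 7 numbers parted by spaces: the turn, a rotation vector about the tool's x, y, z in degrees, then the shift along the tool's x, y, z in mm, then the opening, from 0 (shut) to 1 (fully open). A call has 1 to 8 rows; each row shifts and turns the commanded pose from where the row before left it, along the tool's axes as they then stand; what a row does not reach is not made up. A row lasts 1/12 s, in which the tool goes at most 41.7 mm and 7.16 degrees, less where a joint would pass 70% of its speed; a pose out of reach is approached as far as the arm can. A call is refused whole if a number of a shift passes 41.7 or a number of a turn 7.16, either way. A call with a gripper value outside its range is refused whole. The fingers move at their own pace and stop on an object; "force" is the grip in N (left out, the last holds). Time passes only in rows, so rows that do not move let the fingers close. It gives the time, the measured TCP pose, the force and the opening at its end, in the units of the state.
- arm.state(): the state, without advancing time (a new reading comes with each control period).
- arm.get_image(name): name is "scene" or "side" or "wrist"; returns (picture, depth): 480x640x3 uint8, red, green, blue; 480x640 float32, m along the optical axis (not along the pixel's ray), 0 where there is no reading.
- arm.camera_model(name): a dict with "vfov" (degrees; the focal length in pixels is half the picture's height over the tangent of half this angle, whatever the lens; pixels are square), "cx", "cy" (the principal point, pixels), "distortion" ([k1, k2, p1, p2, k3] as OpenCV has them; the pictures are not rectified), "position" and "rotation" of the camera in the world; the wrist camera has in their place "mount" (4x4, takes a point from camera to tool coordinates, whose origin is the TCP and whose axes are the tool frame's). Camera axes: x right, y down, z forward; pixel columns grow to the right and rows downward; lengths in m; the calibration is good to about 2 mm. A picture is of the moment at which its call begins: read the wrist's pose just before it. camera_model takes no time and is no camera call.
- arm.job_done(): hands the job in, once; it reports no verdict.
The state is a dict: "time_s": time; "joint_positions": joint angles; "qd": joint speeds; "tau": joint torques, N m; "tcp_pos": TCP position; "ee_rot": TCP orientation; "ft_force": force on the tool from outside, world axes, zero at the start; "torque": the same for the moment, N m; "opening": finger opening in m.
Only numpy, scipy, OpenCV 4.12 (cv2) and the standard library are available. Lean on these libraries where they do the work, as an engineer would, in place of code of your own. Each camera call takes 0.05 s, during which the arm holds its last target.

## Working session

There is one attempt and no reset: what is moved stays moved. The work goes in short steps, Python scripts to look and compute and a tool call to move; the robot and the scene stay as the last step left them, time stands still between calls to the robot, and variables do not carry over. Pictures are saved under pics/ and viewed, and the job is handed in when it is done.

Besides the shell and the picture viewer there is one more tool, called after ">>>" as a command line: name --argument value ..., lists and objects as JSON in quotes. jog_arm: Moves the arm, as the interface text tells. Its arguments: {"type":"object","properties":{"plan":{"type":"string"},"force":{"type":"number"}},"required":["plan"]}

```bash
ls; mkdir -p pics; python3 - <<'E'
from bench import arm
import cv2,numpy as np
s=arm.state();print(s)
for n in ["scene","side","wrist"]:
    print(n,arm.camera_model(n))
    p,d=arm.get_image(n); cv2.imwrite(f"pics/{n}0.png",p[:,:,::-1]); np.savez(f"pics/{n}0.npz",p=p,d=d)
E
```

```text
pics
{'time_s': 0.0, 'joint_positions': array([ 1.21990472,  0.47776833,  0.02236698,  1.55646454, -0.01148303,
        1.10928859, -0.08308547]), 'qd': array([-6.23144920e-04,  6.27567806e-05,  4.14535487e-04, -1.64510596e-03,
       -3.84234965e-04,  8.69972024e-04,  1.00480305e-03]), 'tau': array([-2.02699408e-05, -5.96443391e+01,  1.60800867e+00, -2.81196338e+01,
        1.24495814e-02,  9.18635807e-03,  1.18460378e-06]), 'tcp_pos': array([ 0.16207729, -0.65456888,  0.19104209]), 'ee_rot': array([ 2.09278374,  0.25723571, -2.09357776]), 'ft_force': array([ 0.26454396,  0.29639755, -0.30459273]), 'torque': array([ 0.02181025, -0.0190296 , -0.00774324]), 'opening': 0.0854667809752679}
scene {'vfov': 53.49259618907642, 'cx': 329.47897901839457, 'cy': 234.7225460597342, 'distortion': array([-0.05708884,  0.        ,  0.        ,  0.        ,  0.        ]), 'position': array([1.01986006, 0.26444032, 0.80179647]), 'rotation': array([-1.4871397 , -2.20232741,  0.78370331])}
side {'vfov': 42.410529183999294, 'cx': 316.8183244339611, 'cy': 242.59725323135888, 'distortion': array([-0.04998648,  0.        ,  0.        ,  0.        ,  0.        ]), 'position': array([0.30348304, 0.92744065, 0.83024425]), 'rotation': array([-0.33454257,  2.71556129, -1.3102657 ])}
wrist {'vfov': 71.73847346218017, 'cx': 317.53438455607034, 'cy': 237.4755272209725, 'distortion': array([-0.05419654,  0.        ,  0.        ,  0.        ,  0.        ]), 'mount': array([[ 8.60164996e-04, -2.62190469e-01,  9.65015760e-01,
        -1.80466209e-01],
       [ 9.99999585e-01, -6.57203292e-05, -9.09203682e-04,
         4.42624490e-04],
       [ 3.01805693e-04,  9.65016142e-01,  2.62190304e-01,
        -6.72950304e-02],
       [ 0.00000000e+00,  0.00000000e+00,  0.00000000e+00,
         1.00000000e+00]])}
```

View pics/scene0.png

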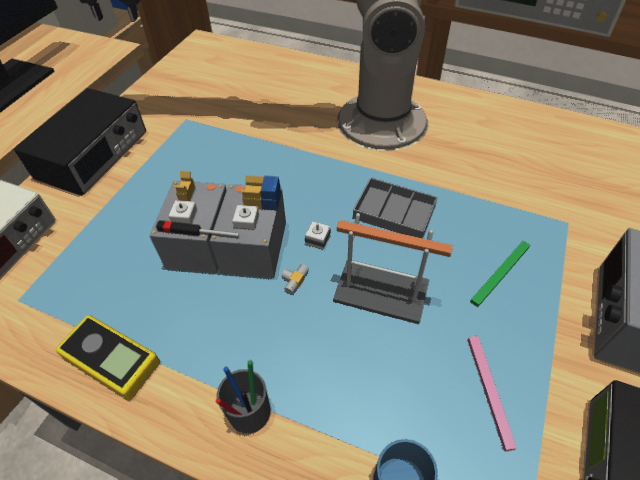

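View pics/side0.png

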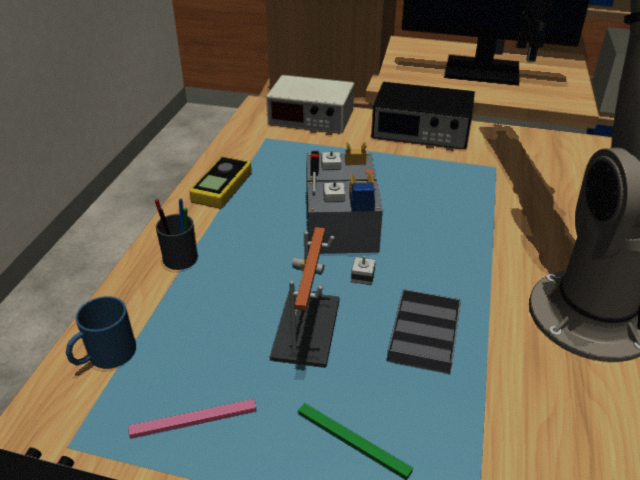

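View pics/wrist0.png

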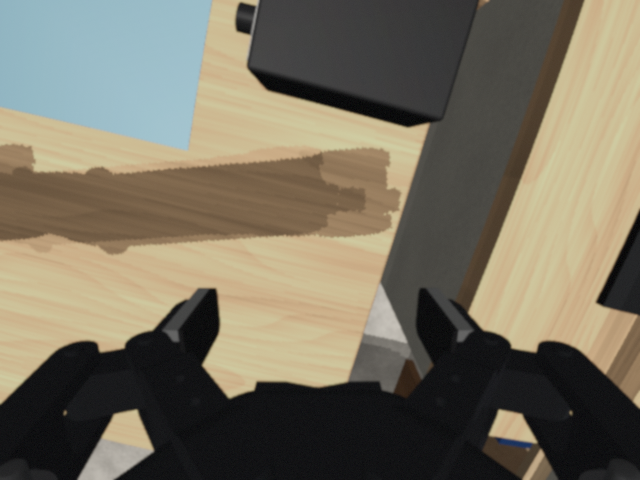

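The scene view shows the grey filter pair at about (220,230) with its blue keeper at (270,192). The stand is at (385,270), with the orange-copper bar on it from (338,228) to (450,248). The green bar at (500,272) and the pink bar at (490,390) are lookalikes. Next I'll measure with depth.

```bash
cat > h.py <<'E'
import numpy as np,cv2
from scipy.spatial.transform import Rotation as R
def cloud(m,d,T=None):
    f=240/np.tan(np.radians(m["vfov"]/2)); K=np.array([[f,0,m["cx"]],[0,f,m["cy"]],[0,0,1]])
    v,u=np.mgrid[0:480,0:640]
    uv=cv2.undistortPoints(np.stack([u,v],-1).reshape(-1,1,2).astype(np.float64),K,np.array(m["distortion"])).reshape(480,640,2)
    P=np.concatenate([uv*d[...,None],d[...,None]],-1).astype(float)
    if T is None:
        T=np.eye(4);T[:3,:3]=R.from_rotvec(m["rotation"]).as_matrix();T[:3,3]=m["position"]
    W=P@T[:3,:3].T+T[:3,3]; W[d<=0]=np.nan
    return W
def project(m,pts,T=None):
    f=240/np.tan(np.radians(m["vfov"]/2)); K=np.array([[f,0,m["cx"]],[0,f,m["cy"]],[0,0,1]])
    if T is None:
        T=np.eye(4);T[:3,:3]=R.from_rotvec(m["rotation"]).as_matrix();T[:3,3]=m["position"]
    Ti=np.linalg.inv(T); p=np.asarray(pts,float)@Ti[:3,:3].T+Ti[:3,3]
    q,_=cv2.projectPoints(p.reshape(-1,1,3),np.zeros(3),np.zeros(3),K,np.array(m["distortion"]));return q.reshape(-1,2)
def wristT(s,m):
    T=np.eye(4);T[:3,:3]=R.from_rotvec(s["ee_rot"]).as_matrix();T[:3,3]=s["tcp_pos"];return T@np.array(m["mount"])
E
python3 - <<'E'
from bench import arm
from h import *
for n in ["scene","side"]:
    z=np.load(f"pics/{n}0.npz");p=z["p"];W=cloud(arm.camera_model(n),z["d"])
    hsv=cv2.cvtColor(p,cv2.COLOR_RGB2HSV); 
    mat=(W[...,2]>0.03)
    print(n,"bench z",np.nanmedian(W[300:330,300:320,2]) )
    # copper
    m=(hsv[...,0]<14)&(hsv[...,1]>140)&(W[...,2]>0.14)&(W[...,2]<0.2)
    if n=="scene": m[:, :330]=0
    k,l,st,c=cv2.connectedComponentsWithStats(m.astype(np.uint8));i=1+np.argmax(st[1:,4]);print("copper",st[i],np.round(c[i]))
    q=W[l==i];top=q[q[:,2]>np.percentile(q[:,2],50)-0.004]
    (cx,cy),(w,h),a=cv2.minAreaRect(top[:,:2].astype(np.float32)*1000);print("bar",cx,cy,w,h,a,np.median(top[:,2]))
    mb=(hsv[...,0]>100)&(hsv[...,0]<130)&(hsv[...,1]>150)&(W[...,2]>0.10)&(W[...,2]<0.2)
    k,l,st,c=cv2.connectedComponentsWithStats(mb.astype(np.uint8))
    for i in range(1,k):
        if st[i,4]>60:
            q=W[l==i];zt=np.percentile(q[:,2],95);top=q[q[:,2]>zt-0.004];r=cv2.minAreaRect(top[:,:2].astype(np.float32)*1000);print("blue",st[i],r,zt)
    my=(hsv[...,0]>15)&(hsv[...,0]<30)&(hsv[...,1]>130)&(W[...,2]>0.115)&(W[...,2]<0.2)
    k,l,st,c=cv2.connectedComponentsWithStats(my.astype(np.uint8))
    for i in range(1,k):
        if st[i,4]>25:
            q=W[l==i];print("brass",st[i],np.round(q.mean(0),3),q.min(0).round(3),q.max(0).round(3))
    # box top
    mt=(np.abs(W[...,2]-0.11)<0.006)
    k,l,st,c=cv2.connectedComponentsWithStats(mt.astype(np.uint8))
    for i in range(1,k):
        if st[i,4]>300:
            q=W[l==i];print("z110",st[i],cv2.minAreaRect(q[:,:2].astype(np.float32)*1000),np.median(q[:,2]))
    b=p[...,::-1].copy()
    if n=="scene": c=cv2.resize(b[150:340,140:460],None,fx=2.5,fy=2.5,interpolation=cv2.INTER_CUBIC)
    else: c=cv2.resize(b[135:370,240:480],None,fx=2.5,fy=2.5,interpolation=cv2.INTER_CUBIC)
    cv2.imwrite(f"pics/{n}crop.png",c)
E
```

```text
scene bench z 0.0008001829986305498
copper [ 337  221  115   35 1205] [394. 238.]
bar 506.3872985839844 170.53475952148438 20.51163101196289 197.46063232421875 5.705134391784668 0.16617798314326537
blue [262 176  19  34 405] ((466.91375732421875, -86.10195922851562), (41.90961837768555, 26.335142135620117), 15.361184120178223) 0.1623155654756962
blue [224 367  10  16  71] ((815.5701904296875, 13.02716064453125), (6.2483439445495605, 5.033998966217041), 62.13679504394531) 0.1387066794018708
brass [597  12   9  10  71] [-0.452  0.482  0.182] [-0.464  0.472  0.168] [-0.442  0.493  0.192]
brass [174 172  20  29 367] [ 0.517 -0.25   0.139] [ 0.489 -0.269  0.115] [ 0.539 -0.237  0.159]
brass [241 176  22  32 483] [ 0.48  -0.118  0.142] [ 0.453 -0.141  0.116] [ 0.502 -0.097  0.16 ]
z110 [421   5 219  47 889] ((-456.1529846191406, 294.3627624511719), (27.548049926757812, 645.9683227539062), 0.7264833450317383) 0.11012314888427244
z110 [ 149  181  133   67 4200] ((527.9921264648438, -175.9595947265625), (153.390869140625, 233.1337890625), 15.911417007446289) 0.11048371886727304
z110 [609 234 
[... 1347 characters left out ...]
 0.134] [ 0.489 -0.273  0.115] [ 0.538 -0.234  0.158]
brass [350 174   5  17  42] [ 0.493 -0.114  0.148] [ 0.488 -0.128  0.136] [ 0.499 -0.1    0.159]
brass [367 174   6   8  36] [ 0.459 -0.128  0.153] [ 0.452 -0.143  0.146] [ 0.465 -0.113  0.158]
z110 [267  28 119  17 434] ((745.6226806640625, -996.4871826171875), (396.762939453125, 135.54354858398438), 21.08527183532715) 0.10975600076285646
z110 [ 306  153   76   62 2442] ((526.4473266601562, -173.90554809570312), (150.60301208496094, 237.53323364257812), 15.98869800567627) 0.10911056509924599
z110 [568 260  72  40 410] ((22.614398956298828, 40.58226776123047), (51.29039001464844, 129.9981231689453), 60.997379302978516) 0.11002091465314595
```

View pics/scenecrop.png

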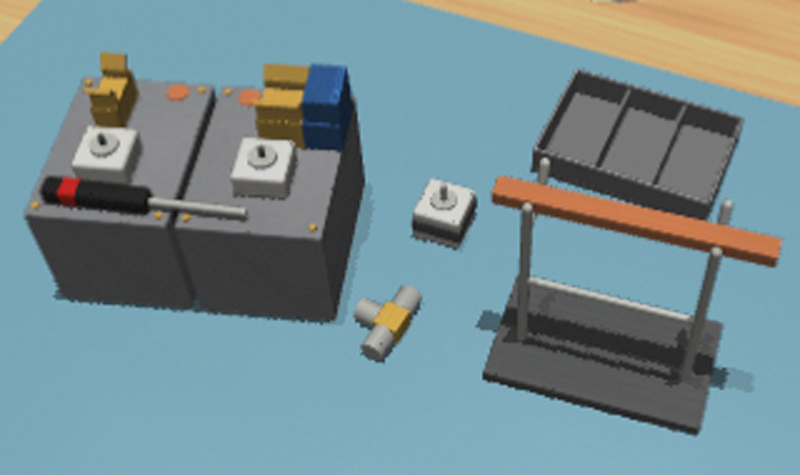

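View pics/sidecrop.png

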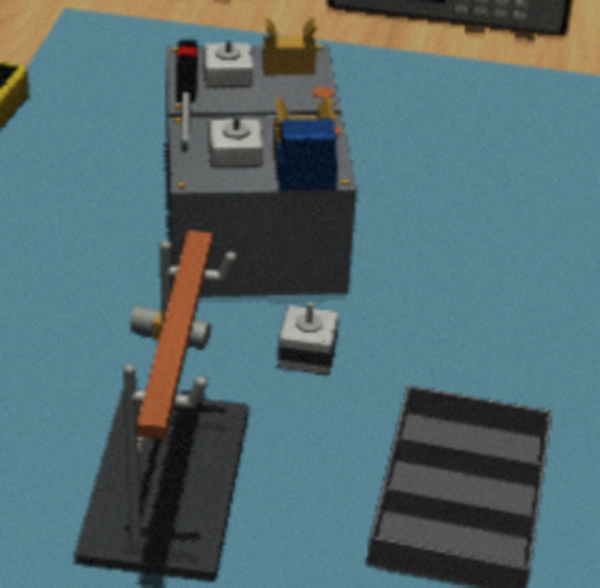

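The crops confirm the copper bar on the hooks: end faces at scene (338,228) and (450,248), 197x20 mm, top at z=0.166, which matches 154+12. The green and pink bars lie on the bench and are the wrong colour. The box-top fit gives home ≈ (0.491,-0.175), yaw 15.9°, and the keeper and saddle centroids agree with that. Next, the moves.

```bash
cat > go.py <<'E'
# prints tool-axis delta to a world target: pos + yaw(angle of tool y, deg)
from bench import arm
from h import *
def delta(pos,yaw,s=None):
    s=s or arm.state(); Rc=R.from_rotvec(s["ee_rot"])
    best=None
    for k in (0,180):
        a=np.radians(yaw+k);c,n=np.cos(a),np.sin(a)
        Rt=R.from_matrix(np.array([[0,c,n],[0,n,-c],[-1,0,0]]))
        rv=np.degrees((Rc.inv()*Rt).as_rotvec())
        if best is None or np.linalg.norm(rv)<np.linalg.norm(best[0]): best=(rv,Rt)
    d=np.array(pos)-s["tcp_pos"]
    print("t",s["time_s"].__round__(2),"tcp",s["tcp_pos"].round(4),"yaw",np.degrees(np.arctan2(*Rc.as_matrix()[[1,0],1])).round(2),"tilt",np.degrees(np.arccos(-Rc.as_matrix()[2,0])).round(2),"f",s["ft_force"].round(2),"op",round(s["opening"],4))
    print(" turn deg",best[0].round(2)," shift mm now-axes",(Rc.inv().apply(d)*1000).round(1)," target-axes",(best[1].inv().apply(d)*1000).round(1))
E
python3 - <<'E'
from go import *
delta([0.52,-0.35,0.33],15.9)
delta([0.505,0.175,0.33],5.5)
print(R.from_rotvec(arm.state()["ee_rot"]).as_matrix().round(3))
# stand fit: horizontal base plate top z~12mm
for n in ["scene","side"]:
    z=np.load(f"pics/{n}0.npz");W=cloud(arm.camera_model(n),z["d"])
    m=(np.abs(W[...,2]-0.012)<0.005)&(np.abs(W[...,0]-.53)<.12)&(np.abs(W[...,1]-.18)<.13)&(W[...,0]>.46)
    k,l,st,c=cv2.connectedComponentsWithStats(m.astype(np.uint8));i=1+np.argmax(st[1:,4])
    q=W[l==i];print(st[i],cv2.minAreaRect(q[:,:2].astype(np.float32)*1000))
E
```

```text
t 0.15 tcp [ 0.1621 -0.6547  0.1913] yaw -76.09 tilt 0.08 f [ 0.47 -0.24  0.05] op 0.0853
 turn deg [8.801e+01 7.000e-02 6.000e-02]  shift mm now-axes [-138.5 -210.  -420.6]  target-axes [-138.7 -427.7  195. ]
t 0.15 tcp [ 0.1621 -0.6547  0.1913] yaw -76.09 tilt 0.08 f [ 0.47 -0.24  0.05] op 0.0853
 turn deg [-8.159e+01 -5.000e-02  7.000e-02]  shift mm now-axes [-137.8 -723.2 -532.3]  target-axes [-138.7  420.8 -793.1]
[[-0.     0.24  -0.971]
 [ 0.001 -0.971 -0.24 ]
 [-1.    -0.001  0.   ]]
[ 333  259   96   64 3403] ((517.6909790039062, 166.442626953125), (99.9985580444336, 170.62200927734375), 4.733339309692383)
[ 269  292   70   74 3179] ((516.7833862304688, 166.78680419921875), (100.34687042236328, 173.66445922851562), 4.670483589172363)
```

>>> jog_arm --plan "0 0 0 -35 0 0 1;0 0 0 -35 0 0 1;0 0 0 -35 0 0 1;0 0 0 -35 0 -20 1;0 0 0 -10 0 -40 1;0 0 0 0 0 -40 1;0 0 0 0 0 -40 1;0 0 0 0 0 -40 1" --force 50

```text
time_s: 0.82
tcp_pos: [0.3385, -0.6112, 0.3422]
ee_rot: [2.093, 0.255, -2.092]
ft_force: [0.8, -0.6, -0.2]
opening: 0.0856
```

>>> jog_arm --plan "0 0 0 0 0 -40 1;0 0 0 0 0 -40 1;0 0 0 0 0 -40 1;-7 0 0 0 -20 -30 1;-7 0 0 0 -35 -10 1;-7 0 0 0 -35 -10 1;-7 0 0 0 -35 -10 1;-7 0 0 0 -35 -10 1"

```text
time_s: 1.48
tcp_pos: [0.4399, -0.4147, 0.3411]
ee_rot: [1.709, 0.787, -1.709]
ft_force: [-0.0, 0.1, 0.3]
opening: 0.085
```

```bash
python3 - <<'E'
from go import *
delta([0.505,0.176,0.33],5.2)
E
```

```text
t 1.48 tcp [ 0.4399 -0.4147  0.3411] yaw -40.59 tilt 0.06 f [-0.01  0.07  0.29] op 0.085
 turn deg [-4.579e+01 -4.000e-02  4.000e-02]  shift mm now-axes [  11.7 -334.9 -490.9]  target-axes [  11.1  118.4 -582.3]
```

>>> jog_arm --plan "-6.5 0 0 0 0 -40 1;-6.5 0 0 0 0 -40 1;-6.5 0 0 0 0 -40 1;-6.5 0 0 0 0 -40 1;-6.5 0 0 0 0 -40 1;-6.5 0 0 0 0 -40 1;-6.5 0 0 0 0 -40 1;0 0 0 0 0 -40 1"

```text
time_s: 2.15
tcp_pos: [0.5368, -0.1217, 0.3415]
ee_rot: [1.148, 1.248, -1.147]
ft_force: [1.4, -0.6, -0.2]
opening: 0.0855
```

>>> jog_arm --plan "0 0 0 0 0 -40 1;0 0 0 0 0 -40 1;0 0 0 0 0 -40 1;0 0 0 0 0 -30 1;0 0 0 0 0 -20 1;0 0 0 0 0 0 1;0 0 0 0 0 0 1;0 0 0 0 0 0 1"

```text
time_s: 2.82
tcp_pos: [0.5236, 0.0443, 0.3417]
ee_rot: [1.152, 1.244, -1.154]
ft_force: [-0.4, -0.5, -0.1]
opening: 0.0857
```

```bash
python3 - <<'E'
from go import *
s=arm.state();m=arm.camera_model("wrist");p,d=arm.get_image("wrist");cv2.imwrite("pics/w1.png",p[:,:,::-1]);np.savez("pics/w1.npz",p=p,d=d)
W=cloud(m,d,wristT(s,m));hsv=cv2.cvtColor(p,cv2.COLOR_RGB2HSV)
m1=(hsv[...,0]<14)&(hsv[...,1]>140)&(W[...,2]>0.14)&(W[...,2]<0.2)
q=W[m1]
if len(q)>50: print(len(q),cv2.minAreaRect(q[:,:2].astype(np.float32)*1000),np.median(q[:,2]))
delta([0.505,0.176,0.33],5.2)
E
```

```text
t 2.87 tcp [0.5237 0.0439 0.3417] yaw 4.28 tilt 0.05 f [ 0.19 -0.27 -0.29] op 0.0855
 turn deg [-0.92  0.04  0.03]  shift mm now-axes [  11.6   -8.8 -133.1]  target-axes [  11.7   -6.7 -133.3]
```

View pics/w1.png

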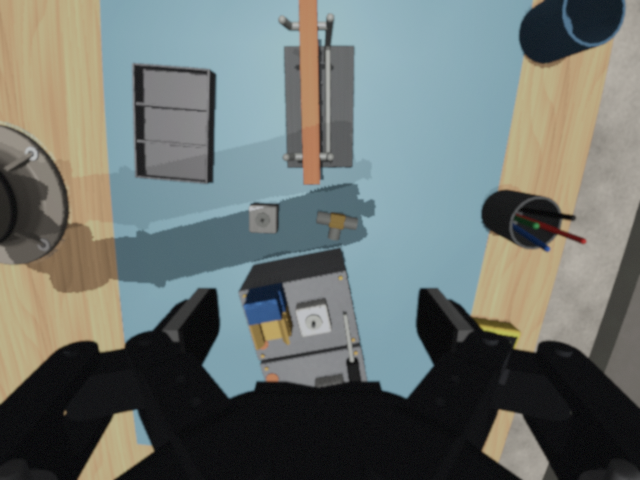

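The wrist view shows the copper bar from about (310,0) to (311,185). The stand is below it and the filter pair is at (300,320). The colour and height mask found no points, so I'll check the depth.

```bash
python3 - <<'E'
from go import *
s=arm.state();m=arm.camera_model("wrist");z=np.load("pics/w1.npz");p,d=z["p"],z["d"]
W=cloud(m,d,wristT(s,m));hsv=cv2.cvtColor(p,cv2.COLOR_RGB2HSV)
for uv in [(310,100),(311,170),(250,130),(325,165)]: print(uv,d[uv[1],uv[0]],W[uv[1],uv[0]],hsv[uv[1],uv[0]])
m1=(hsv[...,0]<14)&(hsv[...,1]>120)&(W[...,2]>0.14)&(W[...,2]<0.2)
q=W[m1]
if len(q)>50:
    print(len(q),cv2.minAreaRect(q[:,:2].astype(np.float32)*1000),np.median(q[:,2]))
    A=np.polyfit(q[:,1],q[:,0],1);print(A,"yaw",-np.degrees(np.arctan(A[0])),"x at .17",np.polyval(A,.17), "end ymin",q[:,1].min())
E
```

```text
(310, 100) 0.33305773 [0.50859021 0.15636872 0.16424061] [ 14 111 183]
(311, 170) 0.3507332 [0.51450435 0.08654489 0.16493224] [ 11 125 181]
(250, 130) 0.4986384 [ 0.41558639  0.12871882 -0.00162949] [ 97  54 192]
(325, 165) 0.5000971 [0.53268849 0.08548666 0.01080677] [90 11 92]
900 ((508.9138488769531, 160.90573120117188), (16.937353134155273, 174.7904052734375), 4.304925441741943) 0.16445819180913798
[-0.0495566   0.51869769] yaw 2.837062951144221 x at .17 0.5102730653601062 end ymin 0.0733924424193602
```

>>> jog_arm --plan "-0.6 0 0 30 -6 -35 1;0 0 0 25 0 -35 1;0 0 0 25 0 -35 1;0 0 0 10 0 -28 1;0 0 0 0 0 0 1;0 0 0 0 0 0 1;0 0 0 0 0 0 1"

```text
time_s: 3.45
tcp_pos: [0.5083, 0.1701, 0.2567]
ee_rot: [1.146, 1.248, -1.147]
ft_force: [0.7, -0.3, -0.2]
opening: 0.085
```

```bash
python3 - <<'E'
from go import *
s=arm.state();m=arm.camera_model("wrist");p,d=arm.get_image("wrist");cv2.imwrite("pics/w2.png",p[:,:,::-1]);np.savez("pics/w2.npz",p=p,d=d)
W=cloud(m,d,wristT(s,m));hsv=cv2.cvtColor(p,cv2.COLOR_RGB2HSV)
m1=(hsv[...,0]<18)&(hsv[...,1]>90)&(np.abs(W[...,2]-.165)<.006)&(np.abs(W[...,0]-.51)<.05)
k,l,st,c=cv2.connectedComponentsWithStats(m1.astype(np.uint8));i=1+np.argmax(st[1:,4]);q=W[l==i]
print(st[i],cv2.minAreaRect(q[:,:2].astype(np.float32)*1000),np.median(q[:,2]))
delta([0.507,0.176,0.140],4.9)
E
```

```text
[ 303  103   22  228 4591] ((506.040283203125, 171.34967041015625), (17.399364471435547, 197.11875915527344), 5.140756607055664) 0.16444914261835147
t 3.5 tcp [0.5085 0.1698 0.257 ] yaw 4.82 tilt 0.06 f [ 1.02  0.1  -0.48] op 0.0853
 turn deg [-0.08  0.05 -0.04]  shift mm now-axes [117.   -1.1  -6.4]  target-axes [117.   -1.   -6.3]
```

View pics/w2.png

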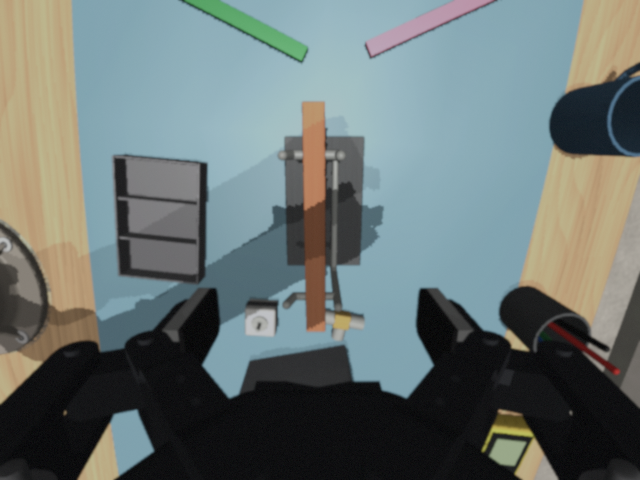

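All 197 mm of the bar is visible, columns 303–325 and rows 103–331. Its centre is (0.506,0.171), yaw 5.1°, z top 0.1645, which agrees with the other cameras. Next I descend and grip.

>>> jog_arm --plan "-0.3 0 0 30 -2.5 -6 1;0 0 0 30 0 0 1;0 0 0 30 0 0 1;0 0 0 20 0 0 1;0 0 0 7 0 0 1;0 0 0 0 0 0 1;0 0 0 0 0 0 1" --force 50

```text
time_s: 4.08
tcp_pos: [0.5055, 0.1771, 0.1407]
ee_rot: [1.143, 1.25, -1.141]
ft_force: [-0.3, 0.2, -0.4]
opening: 0.0855
```

>>> jog_arm --plan "0 0 0 0 0 0 0;0 0 0 0 0 0 0;0 0 0 0 0 0 0;0 0 0 0 0 0 0;0 0 0 0 0 0 0;0 0 0 0 0 0 0;0 0 0 0 0 0 0;0 0 0 0 0 0 0" --force 60

```text
time_s: 4.75
tcp_pos: [0.5044, 0.1777, 0.1397]
ee_rot: [1.141, 1.252, -1.141]
ft_force: [0.8, -1.0, -0.1]
opening: 0.0004
```

```bash
python3 - <<'E'
from go import *
delta([0.507,0.176,0.23],4.9)
p,d=arm.get_image("side");cv2.imwrite("pics/s2.png",cv2.resize(p[150:390,220:540,::-1],None,fx=2.4,fy=2.4))
E
```

```text
t 4.75 tcp [0.5044 0.1777 0.1397] yaw 5.31 tilt 0.0 f [ 0.8  -1.01 -0.14] op 0.0004
 turn deg [0.41 0.   0.  ]  shift mm now-axes [-90.3   2.4   2. ]  target-axes [-90.3   2.4   1.9]
```

View pics/s2.png

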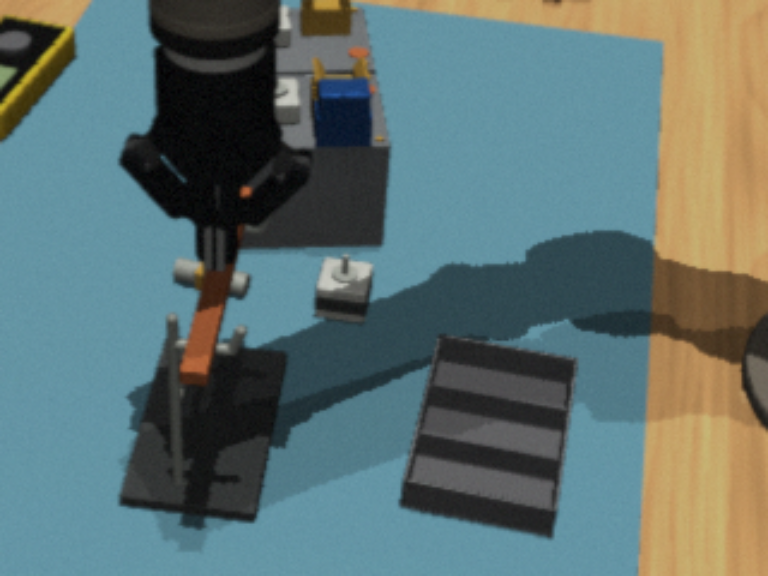

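The fingers shut completely (opening 0.0004), so the bar was missed. I'll look at where the tips are relative to the bar before doing anything else.

```bash
python3 - <<'E'
from go import *
p,d=arm.get_image("scene");np.savez("pics/sc3.npz",p=p,d=d)
s=arm.state();T=s["tcp_pos"];m=arm.camera_model("scene")
uv=project(m,[T,T+[0,0,.019],[.506,.171,.166]]);print(uv)
b=p[:,:,::-1].copy()
c=cv2.resize(b[130:330,300:480],None,fx=3,fy=3,interpolation=cv2.INTER_CUBIC)
for (u,v),col in zip(uv,[(0,255,0),(255,0,255),(255,0,0)]): cv2.circle(c,(int((u-300)*3),int((v-130)*3)),4,col,1)
cv2.imwrite("pics/sc3.png",c)
p,d=arm.get_image("wrist");cv2.imwrite("pics/w3.png",p[:,:,::-1])
E
```

```text
[[395.80763311 245.78759961]
 [396.94431381 239.0582277 ]
 [393.36785569 235.92630512]]
```

View pics/sc3.png

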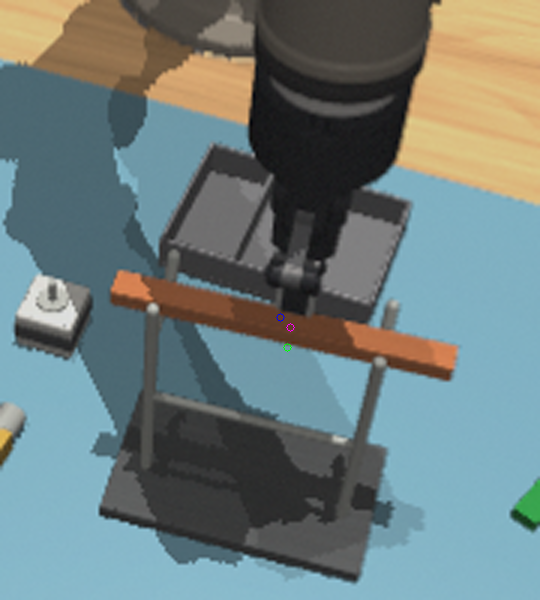

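View pics/w3.png

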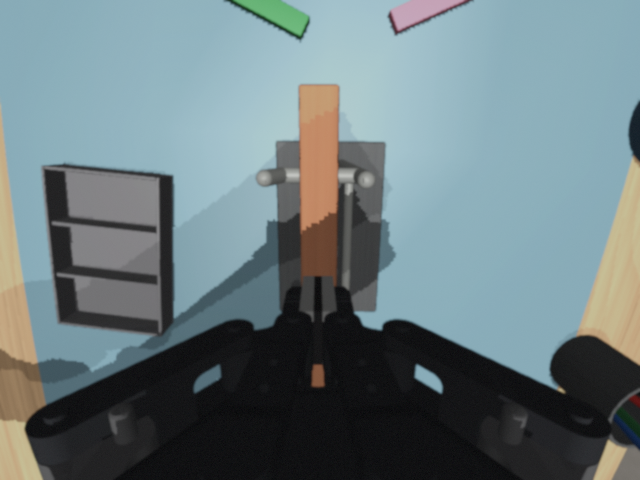

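```bash
python3 - <<'E'
from go import *
z=np.load("pics/sc3.npz");p,d=z["p"],z["d"];m=arm.camera_model("scene");W=cloud(m,d)
for v in range(216,246,2): print(v,[ (W[v,u]*1000).round(0).astype(int).tolist() for u in (394,398,402)], p[v,398])
print(arm.state()["joint_positions"].round(4), arm.state()["tau"].round(1))
sm=arm.camera_model("side");p,d=arm.get_image("side");W=cloud(sm,d)
print(project(sm,[arm.state()["tcp_pos"]]))
for v in range(236,272,2): print(v,[ (W[v,u]*1000).round(0).astype(int).tolist() for u in (306,310,314)], p[v,310])
E
```

```text
216 [[549, 175, 265], [555, 182, 274], [546, 187, 267]] [99 98 98]
218 [[559, 177, 272], [559, 183, 275], [549, 187, 265]] [105 104 105]
220 [[562, 178, 271], [561, 184, 272], [559, 190, 273]] [152 149 147]
222 [[565, 179, 270], [563, 185, 271], [562, 191, 272]] [90 91 90]
224 [[566, 180, 267], [566, 186, 270], [563, 191, 269]] [61 61 62]
226 [[517, 172, 205], [552, 184, 249], [565, 192, 267]] [32 33 34]
228 [[518, 172, 201], [515, 178, 201], [516, 185, 205]] [28 29 31]
230 [[518, 173, 197], [519, 179, 200], [517, 186, 201]] [26 27 27]
232 [[519, 173, 192], [516, 179, 192], [511, 185, 189]] [26 28 27]
234 [[502, 171, 167], [516, 180, 186], [509, 186, 182]] [51 43 41]
236 [[507, 172, 168], [503, 178, 166], [498, 184, 163]] [97 61 39]
238 [[511, 174, 167], [507, 180, 166], [506, 186, 167]] [97 60 39]
240 [[512, 174, 163], [512, 181, 167], [511, 188, 168]] [95 61 41]
242 [[512, 175, 158], [514, 182, 164], [512, 188, 164]] [89 59 39]
244 [[394, 155, 2], [513, 182, 157], [513, 189, 161]] [91 57 37]
[ 0.0704  0.3791 -0.6467  1.9094  0.2791  0.9433 -0.6153] [ -0.  -45.1  -5.8 -24.5   0.    
[... 542 characters left out ...]
], [496, 184, 204]] [48 47 48]
252 [[508, 188, 202], [502, 187, 202], [496, 182, 199]] [46 42 44]
254 [[507, 190, 199], [501, 187, 198], [495, 185, 198]] [46 48 47]
256 [[508, 189, 194], [501, 188, 194], [495, 185, 193]] [48 48 46]
258 [[508, 187, 188], [501, 189, 191], [495, 186, 190]] [45 47 45]
260 [[508, 188, 185], [502, 187, 185], [501, 163, 166]] [46 49 47]
262 [[509, 186, 179], [502, 187, 181], [500, 167, 165]] [49 45 43]
264 [[512, 175, 164], [505, 176, 167], [499, 173, 166]] [63 37 24]
266 [[511, 178, 163], [504, 178, 165], [498, 177, 165]] [63 35 24]
268 [[509, 186, 165], [503, 183, 164], [497, 181, 164]] [64 36 24]
270 [[508, 190, 165], [502, 187, 164], [496, 185, 163]] [64 39 20]
```

Both cameras put the real closed fingertips at z≈0.179, while the reported TCP is 0.140. The tool's reported TCP is therefore about 38 mm beyond the true tips, although the wrist camera stays consistent with the world. I'll correct for that: open, descend another 37 mm, then grip.

>>> jog_arm --plan "0 0 0 0 0 0 1;0 0 0 0 0 0 1;0 0 0 0 0 0 1;0 0 0 0 0 0 1;0 0 0 0 0 0 1;0 0 0 0 0 0 1;0 0 0 0 0 0 1;0 0 0 0 0 0 1"

```text
time_s: 5.62
tcp_pos: [0.5044, 0.1777, 0.1397]
ee_rot: [1.141, 1.252, -1.141]
ft_force: [-0.8, 0.1, -0.2]
opening: 0.0855
```

>>> jog_arm --plan "0 0 0 12 1 0 1;0 0 0 12 0 0 1;0 0 0 13 0 0 1;0 0 0 0 0 0 1;0 0 0 0 0 0 1;0 0 0 0 0 0 1"

```text
time_s: 6.12
tcp_pos: [0.5053, 0.1779, 0.1024]
ee_rot: [1.14, 1.252, -1.141]
ft_force: [0.1, -0.1, 0.1]
opening: 0.0854
```

```bash
python3 - <<'E'
from go import *
delta([0.507,0.176,0.103],4.9)
for n,(a,b,c,e) in dict(side=(150,390,220,540),scene=(130,330,280,500)).items():
    p,d=arm.get_image(n);cv2.imwrite(f"pics/{n}4.png",cv2.resize(p[a:b,c:e,::-1],None,fx=2.5,fy=2.5))
E
```

```text
t 6.12 tcp [0.5053 0.1779 0.1024] yaw 5.33 tilt 0.04 f [ 0.11 -0.11  0.13] op 0.0854
 turn deg [ 0.43 -0.    0.04]  shift mm now-axes [-0.6  1.5  2.1]  target-axes [-0.6  1.6  2.1]
```

View pics/side4.png

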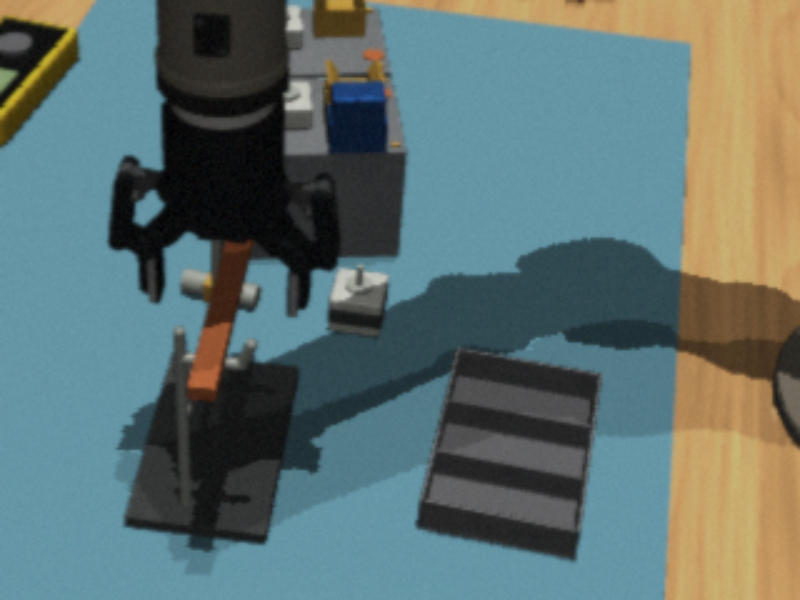

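View pics/scene4.png

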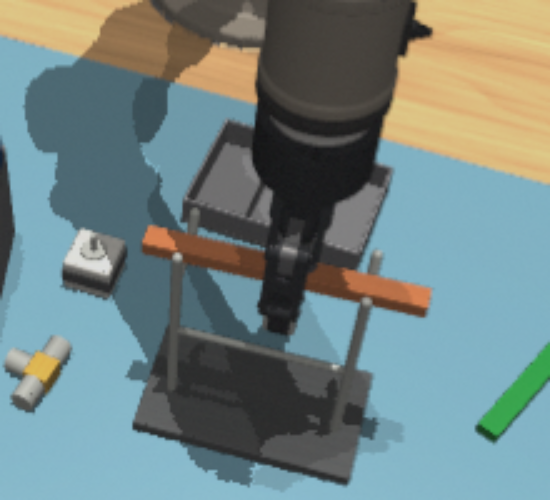

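The fingers now straddle the bar on both sides with the tips below it. I'll grip.

>>> jog_arm --plan "0 0 0 0 0 0 0;0 0 0 0 0 0 0;0 0 0 0 0 0 0;0 0 0 0 0 0 0;0 0 0 0 0 0 0;0 0 0 0 0 0 0;0 0 0 0 0 0 0;0 0 0 0 0 0 0" --force 60

```text
time_s: 6.88
tcp_pos: [0.5059, 0.1779, 0.1029]
ee_rot: [1.141, 1.251, -1.14]
ft_force: [0.4, -0.2, 1.4]
opening: 0.0167
```

```bash
python3 - <<'E'
from go import *
delta([0.507,0.176,0.2],4.9)
for n,(a,b,c,e) in dict(side=(200,340,240,400),scene=(180,280,320,480)).items():
    p,d=arm.get_image(n);cv2.imwrite(f"pics/{n}5.png",cv2.resize(p[a:b,c:e,::-1],None,fx=4,fy=4))
E
```

```text
t 6.88 tcp [0.5059 0.1779 0.1029] yaw 5.3 tilt 0.05 f [ 0.44 -0.15  1.36] op 0.0167
 turn deg [ 0.4  -0.01 -0.05]  shift mm now-axes [-97.1   1.    2. ]  target-axes [-97.1   0.9   2. ]
```

View pics/scene5.png

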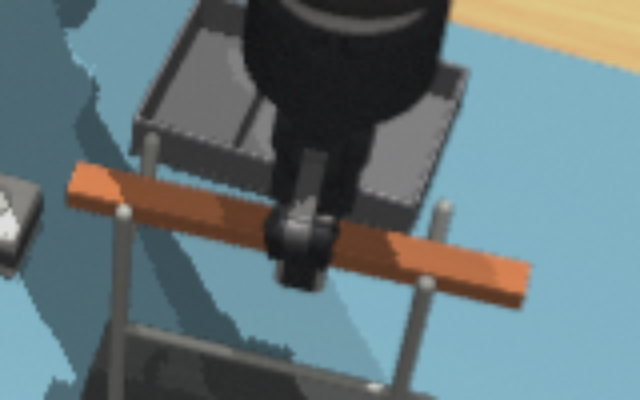

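Gripped, opening 16.7 mm. Next I lift straight up.

>>> jog_arm --plan "0 0 0 -4 0 0 0;0 0 0 -10 0 0 0;0 0 0 -15 0 0 0;0 0 0 -20 0 0 0;0 0 0 -20 0 0 0;0 0 0 -15 0 0 0;0 0 0 -8 0 0 0;0 0 0 0 0 0 0" --force 80

```text
time_s: 7.65
tcp_pos: [0.5062, 0.1783, 0.1966]
ee_rot: [1.142, 1.25, -1.138]
ft_force: [0.7, 1.3, -3.0]
opening: 0.0164
```

```bash
cat > bar.py <<'E'
from go import *
def bar(n,zc,tol=.012,save=None):
    s=arm.state();m=arm.camera_model(n);p,d=arm.get_image(n)
    W=cloud(m,d,wristT(s,m) if n=="wrist" else None);hsv=cv2.cvtColor(p,cv2.COLOR_RGB2HSV)
    m1=(hsv[...,0]<18)&(hsv[...,1]>90)&(np.abs(W[...,2]-zc)<tol)&(W[...,0]>.38)&(W[...,0]<.62)&(np.abs(W[...,1])<.4)
    if save: cv2.imwrite(save,p[:,:,::-1])
    q=W[m1]
    # top face points only: within 3 mm of plane
    X=np.c_[q[:,:2],np.ones(len(q))];w=np.ones(len(q),bool)
    for _ in range(6):
        c=np.linalg.lstsq(X[w],q[w,2],rcond=None)[0];r=q[:,2]-X@c;w=r>-0.003
        w&=r<.004
    t=q[w];print(n,len(q),len(t),"rect",[np.round(a,1) for a in cv2.minAreaRect(t[:,:2].astype(np.float32)*1000)],"z",np.median(t[:,2]).round(4))
    # slope along length
    ctr=t.mean(0);u=np.linalg.svd(t-ctr,full_matrices=False)[2][0];u*=np.sign(u[1]);pr=(t-ctr)@u
    print("  dir yaw",np.degrees(np.arctan2(-u[0],u[1])).round(2),"pitch",np.degrees(np.arcsin(u[2])).round(2),"ends",(ctr+u*pr.min()).round(4),(ctr+u*pr.max()).round(4))
    return t
E
python3 - <<'E'
from bar import *
delta([0.507,0.176,0.2],4.9)
for n in ["scene","side","wrist"]: bar(n,.25,.02,f"pics/{n}6.png")
E
```

```text
t 7.65 tcp [0.5062 0.1783 0.1966] yaw 5.31 tilt 0.16 f [ 0.74  1.25 -3.03] op 0.0164
 turn deg [ 0.41 -0.03 -0.16]  shift mm now-axes [-3.4  0.6  2.4]  target-axes [-3.4  0.6  2.4]
scene 1353 992 rect [array([507.3, 171.4]), array([ 20.3, 198.6]), np.float64(5.3)] z 0.2598
  dir yaw 5.31 pitch 0.11 ends [0.5176 0.0726 0.2595] [0.4992 0.2703 0.2598]
side 691 599 rect [array([503.5, 194.8]), array([ 17.9, 156.8]), np.float64(5.6)] z 0.2571
  dir yaw 7.11 pitch -0.03 ends [0.5142 0.117  0.257 ] [0.4948 0.2727 0.2569]
wrist 15023 14935 rect [array([503.2, 207.7]), array([ 18.7, 125.5]), np.float64(5.4)] z 0.2556
  dir yaw 5.3 pitch 0.06 ends [0.509  0.1452 0.2556] [0.4974 0.2702 0.2557]
```

View pics/scene6.png

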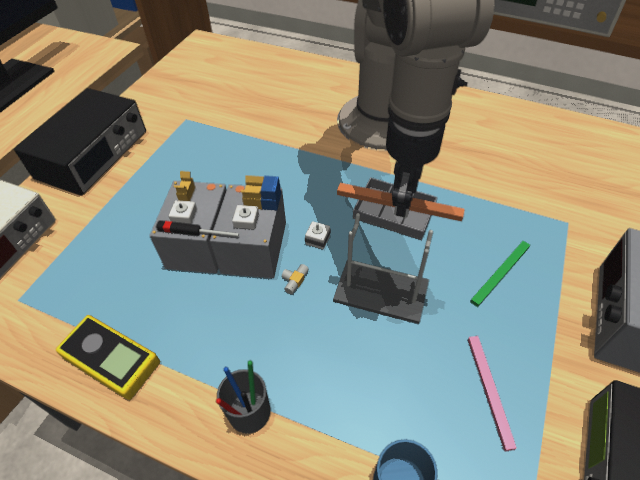

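View pics/wrist6.png

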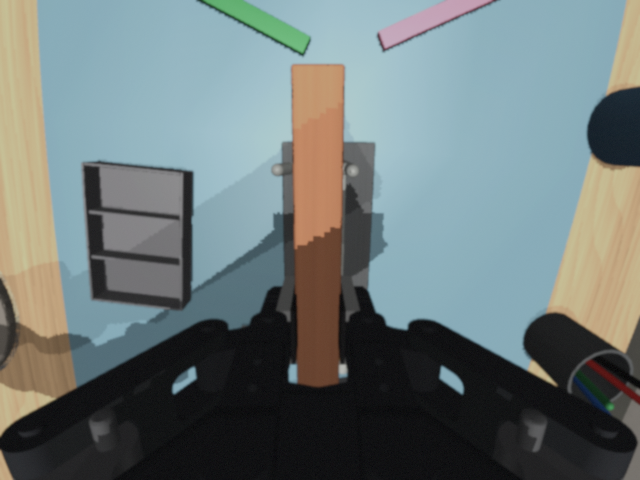

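The bar is held level at tool yaw 5.3° and clear of the hooks: centre z≈0.252, TCP 7 mm past bar centre in +y, bar centre 56 mm above the reported TCP. Step 1 is met. Next I carry it over the pair.

>>> jog_arm --plan "0 0 0 0 0 15 0;0 0 0 0 0 30 0;0 0 0 0 0 38 0;0 0 0 0 0 38 0;-2 0 0 0 0 38 0;-2 0 0 0 0 38 0;-2 0 0 0 0 38 0;-2 0 0 0 0 38 0"

```text
time_s: 8.47
tcp_pos: [0.5373, -0.0949, 0.1934]
ee_rot: [1.034, 1.313, -1.037]
ft_force: [1.0, 0.2, -2.8]
opening: 0.0165
```

>>> jog_arm --plan "-2 0 0 0 0 30 0;-0.7 0 0 0 0 25 0;0 0 0 0 0 15 0;0 0 0 0 0 10 0;0 0 0 0 0 0 0;0 0 0 0 0 0 0;0 0 0 0 0 0 0"

```text
time_s: 9.05
tcp_pos: [0.5589, -0.1677, 0.1945]
ee_rot: [1.0, 1.331, -0.998]
ft_force: [-0.2, 0.6, -2.9]
opening: 0.0166
```

```bash
python3 - <<'E'
from bar import *
delta([0.4977,-0.199,0.2],15.95)
for n in ["scene","side","wrist"]: bar(n,.255,.02,f"pics/{n}7.png")
E
```

```text
t 9.05 tcp [ 0.5589 -0.1677  0.1945] yaw 16.17 tilt 0.07 f [-0.16  0.58 -2.94] op 0.0166
 turn deg [ 0.22 -0.07  0.01]  shift mm now-axes [ -5.5 -67.4  13. ]  target-axes [ -5.5 -67.4  13.3]
scene 983 720 rect [array([ 563.2, -173.9]), array([ 24.3, 200.6]), np.float64(15.9)] z 0.2574
  dir yaw 16.29 pitch 0.24 ends [ 0.591  -0.2703  0.2568] [ 0.5347 -0.0777  0.2577]
side 426 370 rect [array([ 559. , -168.8]), array([ 18. , 195.3]), np.float64(16.1)] z 0.257
  dir yaw 15.34 pitch -0.13 ends [ 0.5842 -0.2632  0.2572] [ 0.5325 -0.0748  0.2568]
wrist 15030 14939 rect [array([ 545.4, -140.9]), array([ 30.8, 125.6]), np.float64(16.2)] z 0.2563
  dir yaw 16.15 pitch 0.13 ends [ 0.569  -0.1994  0.2561] [ 0.5341 -0.0788  0.2564]
```

View pics/wrist7.png

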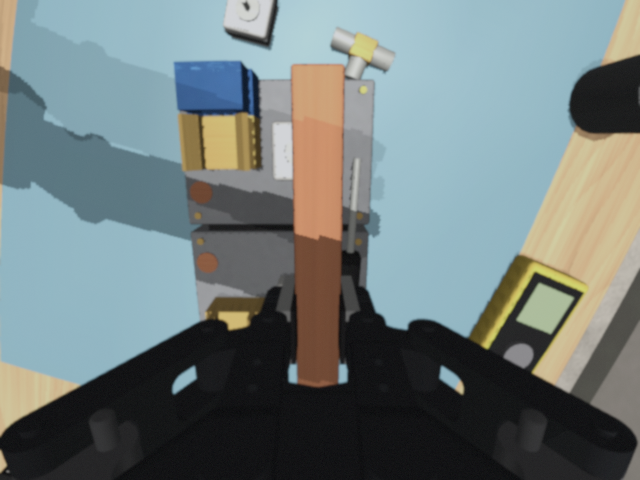

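View pics/scene7.png

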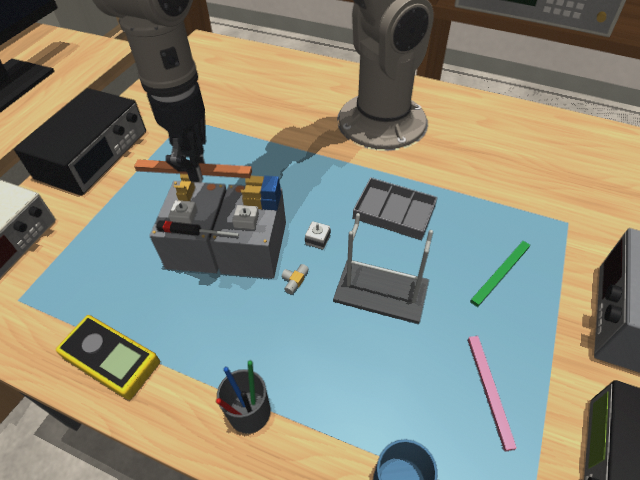

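The wrist view shows the bar held parallel to the pair. The keeper is at (213,87), the second saddle at (220,142), and the open saddle is partly visible at (232,313). I'll measure the saddle line directly relative to the bar in this same image.

```bash
python3 - <<'E'
from bar import *
s=arm.state();m=arm.camera_model("wrist");p,d=arm.get_image("wrist");np.savez("pics/w8.npz",p=p,d=d)
cp=cloud(m,d,np.array(m["mount"]))*1000  # tool coords mm
W=cloud(m,d,wristT(s,m))*1000
hsv=cv2.cvtColor(p,cv2.COLOR_RGB2HSV)
def rep(name,mask):
    k,l,st,c=cv2.connectedComponentsWithStats(mask.astype(np.uint8))
    for i in range(1,k):
        if st[i,4]>80:
            q=cp[l==i];w=W[l==i];r=cv2.minAreaRect(w[:,:2].astype(np.float32))
            print(name,st[i],"tool y %.1f..%.1f z %.1f..%.1f"%(q[:,1].min(),q[:,1].max(),q[:,2].min(),q[:,2].max()),"Wz %.0f..%.0f"%(w[:,2].min(),w[:,2].max()),"rect",[np.round(a,1) for a in r])
Z=W[...,2]
rep("keeper top",(hsv[...,0]>100)&(hsv[...,0]<130)&(hsv[...,1]>120)&(Z>150)&(Z<172))
br=(hsv[...,0]>15)&(hsv[...,0]<32)&(hsv[...,1]>100)
rep("brass lips",br&(Z>150)&(Z<170)); rep("brass floor",br&(np.abs(Z-138)<4))
rep("box top",(np.abs(Z-110)<6)&(hsv[...,1]<60))
b=(hsv[...,0]<18)&(hsv[...,1]>90)&(np.abs(Z-256)<8); q=cp[b]
print("bar tool y",np.percentile(q[:,1],[1,50,99]),"z min (far end)",q[:,2].min(),"x",np.median(q[:,0]))
# brass profile across tool y for second saddle rows
for v in (130,142,155): print(v,[(int(cp[v,u,1]),int(Z[v,u])) for u in range(174,266,4)])
E
```

```text
keeper top [ 175   61   71   50 3274] tool y -86.2..-45.2 z -117.7..-89.7 Wz 150..161 rect [array([467.1, -87.2]), array([41.1, 27.8]), np.float64(15.4)]
brass lips [237 112  13  57 555] tool y -51.4..-43.1 z -88.1..-53.0 Wz 150..158 rect [array([ 494.1, -113.9]), array([ 8.1, 35.2]), np.float64(15.7)]
brass lips [179 114  18  56 648] tool y -87.9..-80.2 z -87.6..-52.8 Wz 150..158 rect [array([ 458.9, -124.5]), array([ 7.5, 34.8]), np.float64(15.4)]
brass floor [ 199  116   39   53 1796] tool y -79.5..-55.5 z -87.7..-52.3 Wz 134..142 rect [array([ 474.8, -120.1]), array([24. , 35.4]), np.float64(15.8)]
brass floor [248 116   8  52 318] tool y -47.4..-42.6 z -87.4..-52.7 Wz 134..139 rect [array([ 496.3, -113.8]), array([ 4.4, 34.6]), np.float64(14.8)]
brass floor [206 309  54  20 531] tool y -88.6..-45.9 z 58.5..75.4 Wz 134..142 rect [array([ 512.9, -251.8]), array([42.6, 16.4]), np.float64(13.9)]
box top [  185    78   110   243 13293] tool y -106.5..-19.1 z -117.5..83.7 Wz 104..116 rect [array([ 493.9, -169.8]), array([ 87.3, 201. ]), np.float64(16.2)]
box top [ 343   79   32  146 3
[... 651 characters left out ...]
67, 136), (-65, 136), (-62, 136), (-59, 137), (-56, 136), (-50, 149), (-46, 156), (-44, 155), (-45, 136), (-42, 137), (-43, 116), (-41, 108)]
142 [(-157, 0), (-153, -2), (-86, 155), (-83, 154), (-82, 152), (-80, 148), (-78, 147), (-78, 138), (-76, 136), (-74, 136), (-71, 136), (-68, 137), (-65, 137), (-62, 136), (-60, 136), (-57, 136), (-51, 149), (-47, 155), (-44, 155), (-45, 136), (-43, 134), (-43, 119), (-41, 109)]
155 [(-158, 0), (-154, 0), (-87, 154), (-84, 154), (-82, 153), (-80, 151), (-79, 146), (-78, 141), (-77, 136), (-74, 136), (-71, 136), (-68, 137), (-66, 136), (-63, 136), (-60, 136), (-57, 137), (-52, 148), (-48, 153), (-45, 153), (-46, 136), (-43, 134), (-43, 121), (-42, 108)]
```

Saddle line at tool y≈-66.8 and home at tool z≈-12.4; bar centre at y=+1.0, z=+7.0; pair yaw ≈15.75°. So shift y by -67.5, z by +12.5, turn by +0.4°, then partly descend.

>>> jog_arm --plan "0.4 0 0 0 -15 4.5 0;0 0 0 0 -20 4 0;0 0 0 0 -20 4 0;0 0 0 12 -12.5 0 0;0 0 0 16 0 0 0;0 0 0 16 0 0 0;0 0 0 10 0 0 0;0 0 0 0 0 0 0"

```text
time_s: 9.92
tcp_pos: [0.4954, -0.2003, 0.1387]
ee_rot: [1.006, 1.33, -1.008]
ft_force: [-0.6, 0.3, -3.4]
opening: 0.0167
```

```bash
cat > meas.py <<'E'
from bar import *
def meas(fn,zb):
    s=arm.state();m=arm.camera_model("wrist");p,d=arm.get_image("wrist");cv2.imwrite(fn,p[:,:,::-1])
    cp=cloud(m,d,np.array(m["mount"]))*1000; W=cloud(m,d,wristT(s,m))*1000
    hsv=cv2.cvtColor(p,cv2.COLOR_RGB2HSV);Z=W[...,2]
    def rep(name,mask,n=60):
        k,l,st,c=cv2.connectedComponentsWithStats(mask.astype(np.uint8))
        for i in range(1,k):
            if st[i,4]>n:
                q=cp[l==i];w=W[l==i];r=cv2.minAreaRect(w[:,:2].astype(np.float32))
                print(name,st[i],"tool y %.1f..%.1f z %.1f..%.1f"%(q[:,1].min(),q[:,1].max(),q[:,2].min(),q[:,2].max()),"Wz %.0f..%.0f med %.1f"%(w[:,2].min(),w[:,2].max(),np.median(w[:,2])),"rect",[np.round(a,1) for a in r])
    rep("keeper",(hsv[...,0]>100)&(hsv[...,0]<130)&(hsv[...,1]>120)&(Z>150)&(Z<172))
    br=(hsv[...,0]>15)&(hsv[...,0]<32)&(hsv[...,1]>100)
    rep("lips",br&(Z>150)&(Z<170))
    rep("bar",(hsv[...,0]<16)&(hsv[...,1]>90)&(np.abs(Z-zb)<8),200)
E
python3 - <<'E'
from meas import *
delta([0.4977,-0.199,0.1],15.75)
meas("pics/w9.png",202)
bar("scene",.203,.012,"pics/scene9.png");bar("side",.203,.012,"pics/side9.png")
E
```

```text
t 9.92 tcp [ 0.4954 -0.2003  0.1387] yaw 15.6 tilt 0.23 f [-0.62  0.34 -3.4 ] op 0.0167
 turn deg [-0.15 -0.13  0.19]  shift mm now-axes [38.7  2.7 -0.5]  target-axes [38.7  2.6 -0.6]
keeper [ 275    0   93   69 5815] tool y -17.4..23.0 z -129.4..-102.2 Wz 150..162 med 158.6 rect [array([466.9, -88.1]), array([40.5, 26.9]), np.float64(16.2)]
lips [ 274   70   18   80 1161] tool y -19.1..-11.8 z -100.9..-65.3 Wz 150..157 med 154.3 rect [array([ 458.2, -124.4]), array([ 7.2, 35.6]), np.float64(15.7)]
lips [ 351   70   19   80 1181] tool y 17.5..25.1 z -101.2..-65.3 Wz 150..158 med 154.3 rect [array([ 493.5, -114.4]), array([ 7.6, 35.9]), np.float64(15.4)]
lips [289 365   8  17 109] tool y -15.6..-11.8 z 54.8..66.7 Wz 150..157 med 154.0 rect [array([ 498.6, -262.5]), array([ 3.8, 11.8]), np.float64(14.3)]
bar [  291    64    54   322 15207] tool y -8.4..10.1 z -93.2..32.6 Wz 197..209 med 200.3 rect [array([ 488.2, -171. ]), array([ 18.4, 125.7]), np.float64(15.7)]
scene 791 575 rect [array([ 499., -206.]), array([ 21.2, 198.3]), np.float64(15.8)] z 0.2029
  dir yaw 15.75 pitch 0.24 ends [ 0.5272 -0.3011  0.2025] [ 0.4733 -0.1102  0.2033]
side 394 336 rect [array([ 495.7, -195.8]), array([ 40.6, 183.8]), np.float64(23.0)] z 0.203
  dir yaw 13.97 pitch -0.15 ends [ 0.5172 -0.2871  0.2033] [ 0.4723 -0.1068  0.2028]
```

View pics/w9.png

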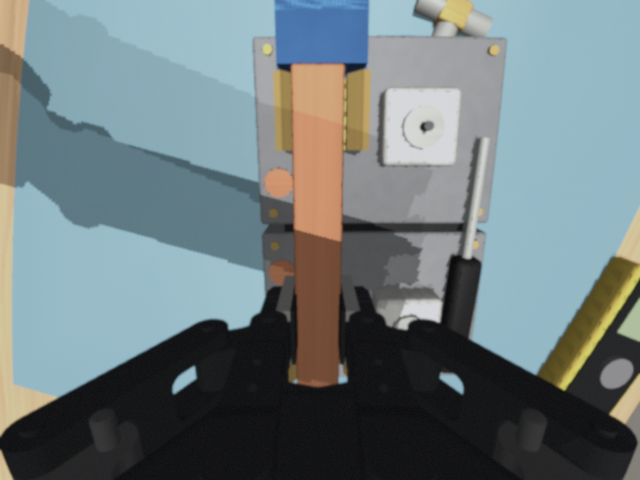

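The saddle and keeper centre is at tool y≈+2.9 and the bar at +0.85. The bar end is 9 mm short of the keeper mouth. I'll shift y by +2 and lower to just above the floor.

>>> jog_arm --plan "0 0 0 5 2 0 0;0 0 0 10 0 0 0;0 0 0 10 0 0 0;0 0 0 8 0 0 0;0 0 0 6 0 0 0;0 0 0 5 0 0 0;0 0 0 2 0 0 0;0 0 0 0 0 0 0"

```text
time_s: 10.73
tcp_pos: [0.499, -0.1999, 0.094]
ee_rot: [1.006, 1.327, -1.006]
ft_force: [-0.5, 0.4, -2.5]
opening: 0.0165
```

```bash
python3 - <<'E'
from meas import *
delta([0.4977,-0.199,0.088],15.75)
meas("pics/w10.png",155)
bar("scene",.157,.012,"pics/scene10.png")
E
```

```text
t 10.73 tcp [ 0.499  -0.1999  0.094 ] yaw 15.61 tilt 0.06 f [-0.53  0.44 -2.51] op 0.0165
 turn deg [-0.14 -0.04  0.05]  shift mm now-axes [ 6.  -1.  -1.2]  target-axes [ 6.  -1.  -1.2]
keeper [ 248    0  129   37 4191] tool y -20.9..19.4 z -111.5..-102.7 Wz 150..161 med 158.4 rect [array([469.5, -97. ]), array([40.3,  8.8]), np.float64(15.6)]
lips [ 246   37   29  112 2427] tool y -22.9..-14.3 z -101.7..-65.8 Wz 150..158 med 154.3 rect [array([ 458.6, -124.3]), array([ 8.5, 36. ]), np.float64(16.0)]
lips [ 353   36   27  113 2398] tool y 13.8..21.7 z -102.0..-65.8 Wz 150..158 med 154.3 rect [array([ 493.5, -114.4]), array([ 7.9, 36.3]), np.float64(15.6)]
lips [291  64  54  36 105] tool y -7.8..10.1 z -93.1..-82.0 Wz 154..157 med 155.4 rect [array([ 476.6, -115.4]), array([17.8, 11.2]), np.float64(16.1)]
lips [291  76   2  57  66] tool y -8.1..-7.4 z -89.3..-71.1 Wz 154..157 med 155.5 rect [array([ 470. , -124.8]), array([ 0.6, 18.1]), np.float64(14.8)]
bar [  292    65    53   321 15061] tool y -8.4..10.3 z -92.9..32.9 Wz 152..163 med 155.5 rect [array([ 492. , -170.8]), array([ 18.7, 125.8]), np.float64(15.2)]
scene 753 571 rect [array([ 504.5, -204.9]), array([ 26.3, 199.1]), np.float64(15.5)] z 0.1575
  dir yaw 16.0 pitch 0.46 ends [ 0.5304 -0.301   0.1566] [ 0.4755 -0.1096  0.1582]
```

View pics/w10.png

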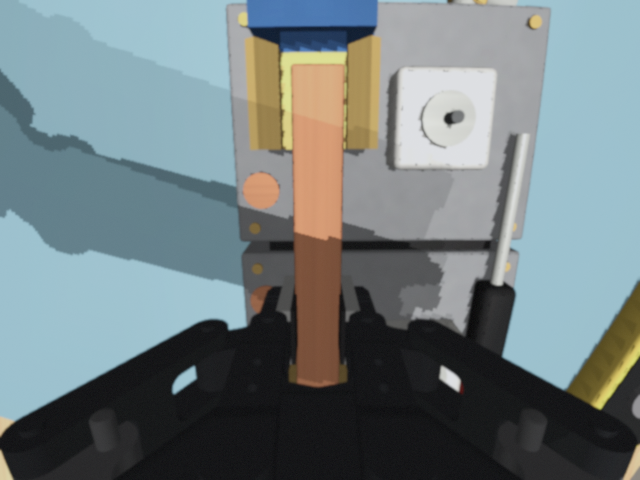

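The bar now sits about 1.6 mm right of the saddle centre line, with about 7 mm to go down. I'll correct both.

>>> jog_arm --plan "0 0 0 1 -1.5 0 0;0 0 0 2 0 0 0;0 0 0 1.5 0 0 0;0 0 0 0 0 0 0;0 0 0 0 0 0 0"

```text
time_s: 11.25
tcp_pos: [0.4978, -0.2005, 0.0901]
ee_rot: [1.006, 1.326, -1.006]
ft_force: [0.4, 0.7, -4.1]
opening: 0.0167
```

```bash
python3 - <<'E'
from meas import *
delta([0.4977,-0.199,0.088],15.75)
meas("pics/w11.png",151)
E
```

```text
t 11.25 tcp [ 0.4978 -0.2005  0.0901] yaw 15.61 tilt 0.01 f [ 0.36  0.74 -4.1 ] op 0.0167
 turn deg [-0.14  0.    0.01]  shift mm now-axes [ 2.1  0.3 -1.5]  target-axes [ 2.1  0.3 -1.5]
keeper [ 249    0  134   32 3670] tool y -19.7..20.7 z -110.2..-102.9 Wz 150..161 med 158.3 rect [array([469.7, -97.7]), array([40.4,  7.3]), np.float64(15.9)]
lips [ 358   31   28  117 2596] tool y 14.9..23.1 z -102.0..-66.1 Wz 150..158 med 154.2 rect [array([ 493.5, -114.4]), array([ 8.1, 35.9]), np.float64(16.2)]
lips [ 247   32   31  117 2591] tool y -21.5..-13.2 z -101.7..-65.8 Wz 150..158 med 154.3 rect [array([ 458.5, -124.5]), array([ 8.2, 36. ]), np.float64(16.1)]
lips [291  64  54  42 117] tool y -7.8..10.0 z -93.1..-79.9 Wz 150..153 med 151.5 rect [array([ 475.6, -116.8]), array([18., 13.]), np.float64(14.5)]
lips [291  84   2  64  72] tool y -8.0..-7.4 z -86.7..-66.1 Wz 150..153 med 151.5 rect [array([ 469.7, -129. ]), array([ 0.5, 20.6]), np.float64(14.8)]
bar [  292    65    52   321 15052] tool y -8.5..10.3 z -92.8..32.6 Wz 146..159 med 151.6 rect [array([ 490.6, -171.2]), array([ 18.8, 125.4]), np.float64(15.5)]
```

Centred: saddle at 0.8, bar at 0.9. I'll lower the last ~3 mm slowly and watch the force.

>>> jog_arm --plan "0 0 0 1 0 0 0;0 0 0 1 0 0 0;0 0 0 0 0 0 0;0 0 0 0 0 0 0"

```text
time_s: 11.63
tcp_pos: [0.4978, -0.2004, 0.0881]
ee_rot: [1.006, 1.326, -1.006]
ft_force: [-0.5, -0.1, -3.3]
opening: 0.0165
```

>>> jog_arm --plan "0 0 0 0.7 0 0 0;0 0 0 0 0 0 0;0 0 0 0 0 0 0"

```text
time_s: 11.88
tcp_pos: [0.4978, -0.2005, 0.0874]
ee_rot: [1.006, 1.326, -1.006]
ft_force: [-0.5, -0.1, -3.5]
opening: 0.0161
```

```bash
python3 - <<'E'
from meas import *
delta([0.4977,-0.199,0.088],15.75)
meas("pics/w12.png",149)
E
```

```text
t 11.88 tcp [ 0.4978 -0.2005  0.0874] yaw 15.61 tilt 0.01 f [-0.47 -0.15 -3.53] op 0.0161
 turn deg [-0.14 -0.    0.  ]  shift mm now-axes [-0.6  0.3 -1.4]  target-axes [-0.6  0.3 -1.4]
keeper [ 248    0  137   29 3330] tool y -19.6..20.9 z -108.9..-102.8 Wz 150..162 med 158.3 rect [array([470. , -98.3]), array([40.4,  6.1]), np.float64(16.0)]
lips [ 245   29   30  120 2697] tool y -21.6..-13.4 z -101.6..-65.8 Wz 150..158 med 154.3 rect [array([ 458.5, -124.6]), array([ 8.1, 35.9]), np.float64(16.1)]
lips [ 360   28   28  120 2730] tool y 14.9..23.1 z -102.0..-66.1 Wz 150..158 med 154.2 rect [array([ 493.6, -114.4]), array([ 8.1, 35.9]), np.float64(16.0)]
bar [  292    65    52   321 15056] tool y -8.4..10.0 z -92.9..32.8 Wz 146..157 med 148.9 rect [array([ 490.6, -171.3]), array([ 18.4, 125.7]), np.float64(15.6)]
```

>>> jog_arm --plan "0 0 0 0.6 0 0 0;0 0 0 0 0 0 0;0 0 0 0 0 0 0"

```text
time_s: 12.18
tcp_pos: [0.498, -0.2005, 0.0871]
ee_rot: [1.006, 1.326, -1.006]
ft_force: [-1.0, 0.3, 1.0]
opening: 0.0164
```

>>> jog_arm --plan "0 0 0 0.6 0 0 0;0 0 0 0 0 0 0;0 0 0 0 0 0 0"

```text
time_s: 12.43
tcp_pos: [0.498, -0.2005, 0.087]
ee_rot: [1.006, 1.325, -1.006]
ft_force: [-2.2, 0.6, 5.2]
opening: 0.0162
```

Contact: Fz went from -3.5 to +5.2 N, so the bar rests in the saddles. I'll open to release.

>>> jog_arm --plan "0 0 0 0 0 0 0.3;0 0 0 0 0 0 0.4;0 0 0 0 0 0 0.5;0 0 0 0 0 0 0.55;0 0 0 0 0 0 0.55;0 0 0 0 0 0 0.55;0 0 0 0 0 0 0.55;0 0 0 0 0 0 0.55"

```text
time_s: 13.1
tcp_pos: [0.4979, -0.2005, 0.0862]
ee_rot: [1.006, 1.326, -1.006]
ft_force: [-0.2, -0.9, 0.1]
opening: 0.0471
```

```bash
python3 - <<'E'
from meas import *
delta([0.4977,-0.199,0.16],15.75)
meas("pics/w13.png",149)
E
```

```text
t 13.1 tcp [ 0.4979 -0.2005  0.0862] yaw 15.61 tilt 0.0 f [-0.21 -0.93  0.13] op 0.0471
 turn deg [-0.14 -0.   -0.  ]  shift mm now-axes [-73.8   0.2  -1.5]  target-axes [-73.8   0.2  -1.5]
keeper [ 247    0  138   27 3178] tool y -19.5..20.7 z -108.6..-102.8 Wz 150..161 med 158.3 rect [array([470. , -98.5]), array([40.2,  5.6]), np.float64(15.9)]
lips [ 245   27   30  122 2773] tool y -21.5..-13.2 z -101.8..-65.8 Wz 150..158 med 154.3 rect [array([ 458.6, -124.4]), array([ 8.3, 36.1]), np.float64(15.7)]
lips [ 360   26   28  122 2789] tool y 14.9..23.0 z -102.2..-66.1 Wz 150..158 med 154.3 rect [array([ 493.5, -114.3]), array([ 8. , 36.1]), np.float64(16.2)]
bar [  292    64    52   322 15134] tool y -8.0..10.2 z -92.9..31.9 Wz 146..151 med 148.5 rect [array([ 490.7, -170.8]), array([ 18.2, 124.9]), np.float64(15.6)]
```

View pics/w13.png

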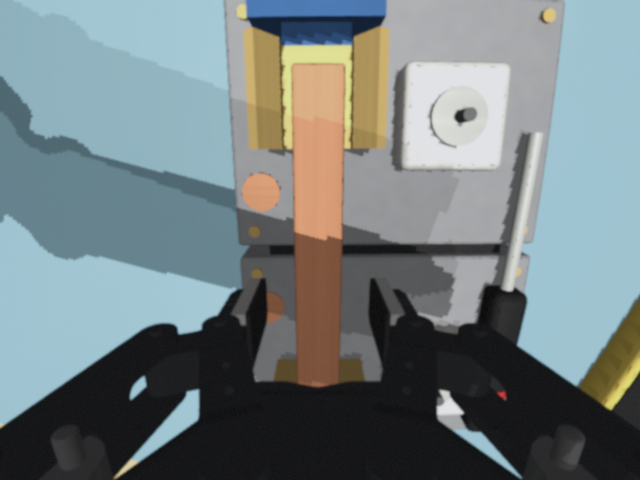

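The bar is released and lying flat in both saddles: top reads 148.5, which equals the floor reading plus 12, and it is centred at 1.1 against 0.8. Next I rise, go behind its other end and shut the fingers.

>>> jog_arm --plan "0 0 0 -10 0 0 0.55;0 0 0 -25 0 0 0.55;0 0 0 -35 0 0 0.55;0 0 0 -35 0 5 0.3;0 0 0 0 0 35 0;0 0 0 0 0 35 0;0 0 0 0 0 35 0;0 0 0 0 0 17 0" --force 60

```text
time_s: 13.82
tcp_pos: [0.532, -0.3281, 0.1923]
ee_rot: [1.008, 1.322, -1.01]
ft_force: [-0.1, -0.5, 0.6]
opening: 0.0003
```

>>> jog_arm --plan "0 0 0 0 0 0 0;0 0 0 0 0 0 0;0 0 0 0 0 0 0;0 0 0 0 0 0 0"

```text
time_s: 14.15
tcp_pos: [0.5322, -0.3211, 0.1917]
ee_rot: [1.005, 1.327, -1.004]
ft_force: [-0.4, -0.2, -0.0]
opening: -0.0
```

```bash
python3 - <<'E'
from meas import *
delta([0.533,-0.321,0.09],15.7)
meas("pics/w14.png",149)
t=bar("scene",.15,.006,"pics/scene14.png")
E
```

```text
t 14.15 tcp [ 0.5322 -0.3211  0.1917] yaw 15.73 tilt 0.03 f [-0.42 -0.21 -0.01] op -0.0
 turn deg [ 0.03 -0.02 -0.02]  shift mm now-axes [101.7   0.7   0.2]  target-axes [1.017e+02 7.000e-01 1.000e-01]
lips [340 127  13  32 344] tool y 15.4..23.1 z -78.7..-59.4 Wz 150..158 med 154.2 rect [array([ 532. , -249.3]), array([ 7.5, 19.2]), np.float64(17.5)]
lips [283 128  14  31 332] tool y -20.7..-12.9 z -78.2..-59.4 Wz 150..157 med 154.2 rect [array([ 497.4, -259.4]), array([ 7.6, 18.8]), np.float64(16.7)]
bar [ 303    0   30  218 5838] tool y -8.2..10.0 z -153.4..-19.5 Wz 146..151 med 148.6 rect [array([ 509.5, -237.7]), array([ 17.8, 133.9]), np.float64(15.3)]
scene 809 721 rect [array([ 499.1, -206.2]), array([ 24.4, 197.8]), np.float64(15.9)] z 0.1503
  dir yaw 15.91 pitch 0.34 ends [ 0.528  -0.3009  0.1497] [ 0.4738 -0.1106  0.1509]
```

View pics/w14.png

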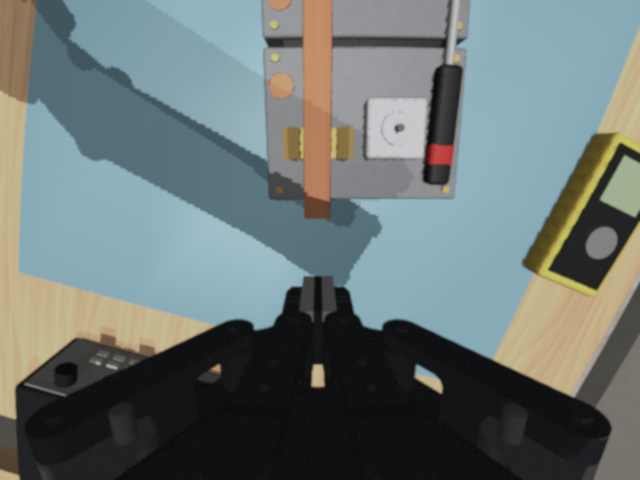

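The bar's free end is at (317,217), tool z -19.5, and the open saddle's near edge is at -59.4. So the bar has ~32 mm to go, and the fingers ~40 mm. I'll descend behind it.

>>> jog_arm --plan "0 0 0 25 1 0 0;0 0 0 30 0 0 0;0 0 0 25 0 0 0;0 0 0 15 0 0 0;0 0 0 6 0 0 0;0 0 0 0 0 0 0;0 0 0 0 0 0 0"

```text
time_s: 14.83
tcp_pos: [0.5336, -0.3223, 0.0911]
ee_rot: [1.006, 1.325, -1.005]
ft_force: [-0.4, 1.0, -0.1]
opening: 0.0
```

```bash
python3 - <<'E'
from meas import *
delta([0.533,-0.321,0.09],15.7)
meas("pics/w15.png",149)
p,d=arm.get_image("scene");cv2.imwrite("pics/scene15.png",cv2.resize(p[130:280,120:320,::-1],None,fx=4,fy=4,interpolation=cv2.INTER_CUBIC))
E
```

```text
t 14.83 tcp [ 0.5336 -0.3223  0.0911] yaw 15.65 tilt 0.05 f [-0.44  1.02 -0.1 ] op 0.0
 turn deg [-0.05  0.03 -0.04]  shift mm now-axes [ 1.1 -0.3 -1.4]  target-axes [ 1.1 -0.3 -1.4]
lips [ 355  103   26   60 1278] tool y 14.4..22.4 z -80.5..-60.9 Wz 150..158 med 154.3 rect [array([ 532.2, -249.2]), array([ 8. , 19.6]), np.float64(15.6)]
lips [ 249  104   26   60 1276] tool y -22.1..-14.3 z -80.2..-60.8 Wz 150..158 med 154.3 rect [array([ 497.1, -259.3]), array([ 7.8, 19.4]), np.float64(15.6)]
bar [  287     0    53   266 12862] tool y -9.5..8.5 z -114.0..-20.8 Wz 146..151 med 148.6 rect [array([ 514.9, -257.5]), array([18. , 93.2]), np.float64(15.8)]
```

View pics/scene15.png

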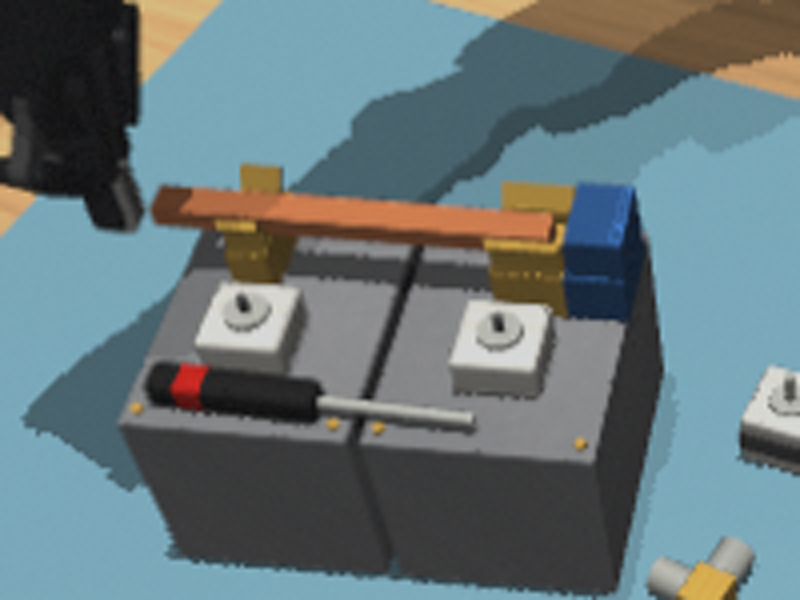

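View pics/w15.png

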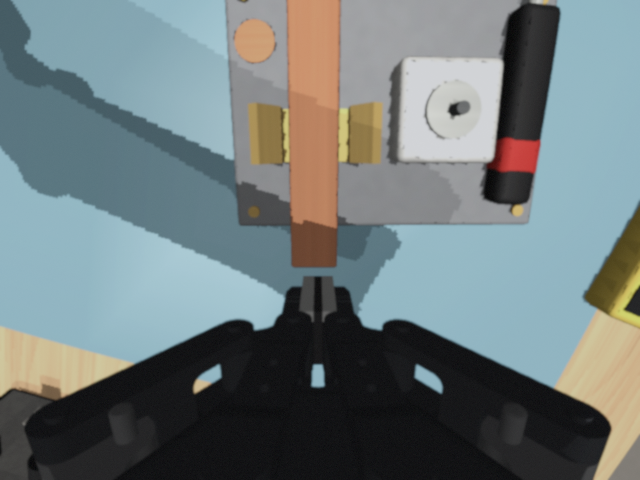

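Lined up: the fingertips reach past the bar's height and are laterally centred. I'll push along -z, ~32 mm first.

>>> jog_arm --plan "0 0 0 0 0 -4 0;0 0 0 0 0 -4 0;0 0 0 0 0 -4 0;0 0 0 0 0 -4 0;0 0 0 0 0 -4 0;0 0 0 0 0 -4 0;0 0 0 0 0 -4 0;0 0 0 0 0 -4 0"

```text
time_s: 15.6
tcp_pos: [0.5244, -0.2915, 0.0904]
ee_rot: [1.006, 1.325, -1.006]
ft_force: [0.9, -2.2, 2.0]
opening: 0.0001
```

>>> jog_arm --plan "0 0 0 0 0 -2 0;0 0 0 0 0 -2 0;0 0 0 0 0 -1 0;0 0 0 0 0 0 0;0 0 0 0 0 0 0"

```text
time_s: 16.02
tcp_pos: [0.5229, -0.2865, 0.0901]
ee_rot: [1.006, 1.327, -1.006]
ft_force: [1.1, -1.1, 1.0]
opening: 0.0001
```

```bash
python3 - <<'E'
from meas import *
delta([0.533,-0.321,0.09],15.7)
meas("pics/w16.png",149)
E
```

```text
t 16.02 tcp [ 0.5229 -0.2865  0.0901] yaw 15.62 tilt 0.04 f [ 1.12 -1.07  1.  ] op 0.0001
 turn deg [-0.08 -0.04  0.01]  shift mm now-axes [ 0.   0.4 35.9]  target-axes [ 0.1  0.4 35.9]
lips [ 254  211   27   56 1131] tool y -21.7..-13.1 z -43.4..-23.1 Wz 150..158 med 154.1 rect [array([ 497.3, -259.2]), array([ 8.4, 20.3]), np.float64(16.8)]
lips [ 355  211   24   56 1124] tool y 14.9..23.6 z -43.8..-23.6 Wz 150..158 med 154.1 rect [array([ 532.4, -249. ]), array([ 8.5, 20.3]), np.float64(17.6)]
bar [  288     0    53   292 14085] tool y -9.2..8.7 z -113.9..-10.2 Wz 146..151 med 148.5 rect [array([ 506. , -226.9]), array([ 17.9, 103.8]), np.float64(15.6)]
```

The bar end is ~13 mm outside the open saddle and should be 8 mm, so ~5 mm remain. I'll push slowly until the stop force shows.

>>> jog_arm --plan "0 0 0 0 0 -1 0;0 0 0 0 0 -1 0;0 0 0 0 0 -1 0;0 0 0 0 0 -1 0;0 0 0 0 0 0 0;0 0 0 0 0 0 0"

```text
time_s: 16.57
tcp_pos: [0.5216, -0.2825, 0.09]
ee_rot: [1.006, 1.327, -1.006]
ft_force: [0.8, 0.4, 0.3]
opening: -0.0003
```

>>> jog_arm --plan "0 0 0 0 0 -0.7 0;0 0 0 0 0 -0.7 0;0 0 0 0 0 0 0;0 0 0 0 0 0 0"

```text
time_s: 16.9
tcp_pos: [0.5216, -0.2821, 0.0903]
ee_rot: [1.006, 1.325, -1.007]
ft_force: [1.4, -2.8, -1.2]
opening: -0.0001
```

>>> jog_arm --plan "0 0 0 0 0 -0.8 0;0 0 0 0 0 -0.7 0;0 0 0 0 0 0 0;0 0 0 0 0 0 0;0 0 0 0 0 0 0"

```text
time_s: 17.32
tcp_pos: [0.5217, -0.2821, 0.0907]
ee_rot: [1.006, 1.323, -1.007]
ft_force: [2.7, -7.1, -1.2]
opening: -0.0
```

```bash
python3 - <<'E'
from meas import *
delta([0.533,-0.321,0.09],15.7)
meas("pics/w17.png",149)
p,d=arm.get_image("scene");cv2.imwrite("pics/scene17.png",cv2.resize(p[130:280,120:320,::-1],None,fx=4,fy=4,interpolation=cv2.INTER_CUBIC))
E
```

```text
t 17.32 tcp [ 0.5217 -0.2821  0.0907] yaw 15.54 tilt 0.16 f [ 2.73 -7.14 -1.15] op -0.0
 turn deg [-0.16  0.15 -0.06]  shift mm now-axes [ 0.8  0.5 40.5]  target-axes [ 0.7  0.3 40.5]
lips [ 256  223   25   56 1087] tool y -21.6..-13.5 z -38.7..-18.3 Wz 150..157 med 154.2 rect [array([ 497. , -259.2]), array([ 8. , 20.4]), np.float64(16.3)]
lips [ 355  223   24   55 1085] tool y 15.2..23.3 z -39.0..-18.6 Wz 150..158 med 154.3 rect [array([ 532.5, -249.1]), array([ 8.1, 20.4]), np.float64(15.3)]
bar [  287     0    54   292 14119] tool y -9.2..8.8 z -113.8..-10.3 Wz 147..152 med 149.0 rect [array([ 504.9, -222.3]), array([ 17.9, 103.4]), np.float64(15.5)]
```

View pics/scene17.png

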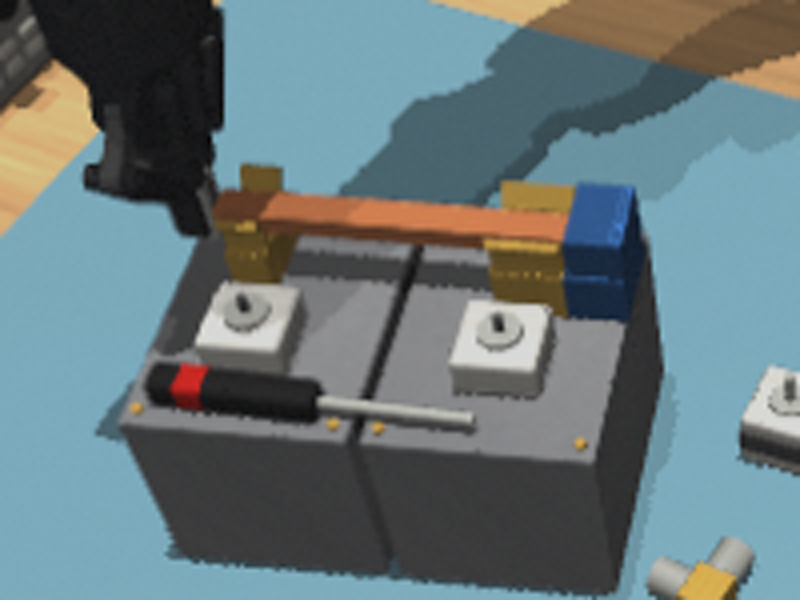

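At the stop: the force rose to 7.6 N with no movement, and the end is 8.2 mm outside the open saddle (8 nominal). I'll back off, rise and check.

>>> jog_arm --plan "0 0 0 0 0 3 0;0 0 0 0 0 10 0;0 0 0 0 0 25 0;0 0 0 -10 0 20 0;0 0 0 -35 0 0 0;0 0 0 -35 0 0 0;0 0 0 -30 0 0 0;0 0 0 0 0 0 0"

```text
time_s: 18.08
tcp_pos: [0.5407, -0.3374, 0.2073]
ee_rot: [1.007, 1.316, -1.003]
ft_force: [1.0, -1.1, 0.6]
opening: 0.0002
```

>>> jog_arm --plan "0 0 0 0 0 0 0;0 0 0 0 0 0 0;0 0 0 0 0 0 0;0 0 0 0 0 0 0"

```text
time_s: 18.42
tcp_pos: [0.5359, -0.3357, 0.1987]
ee_rot: [1.006, 1.329, -1.007]
ft_force: [0.6, 0.3, -0.4]
opening: -0.0
```

```bash
python3 - <<'E'
from meas import *
delta([0.533,-0.321,0.19],15.7)
meas("pics/w18.png",149)
bar("scene",.15,.006,"pics/scene18.png");bar("side",.15,.006,"pics/side18.png")
E
```

```text
t 18.42 tcp [ 0.5359 -0.3357  0.1987] yaw 15.62 tilt 0.17 f [ 0.63  0.31 -0.43] op -0.0
 turn deg [-0.08 -0.12  0.11]  shift mm now-axes [  8.7   1.2 -14.9]  target-axes [  8.7   1.2 -14.9]
lips [285 104  13  32 336] tool y -20.3..-12.6 z -93.2..-74.0 Wz 150..157 med 154.3 rect [array([ 497.2, -259.6]), array([ 7.6, 19.4]), np.float64(17.5)]
lips [340 104  13  32 352] tool y 15.9..23.5 z -93.5..-73.9 Wz 150..157 med 154.3 rect [array([ 532.4, -249.7]), array([ 7.6, 19.5]), np.float64(13.9)]
bar [ 303    0   29  148 3917] tool y -8.1..9.5 z -156.0..-66.4 Wz 146..152 med 148.6 rect [array([ 506.5, -228.3]), array([17.6, 89.6]), np.float64(15.5)]
scene 722 646 rect [array([ 494.2, -188.3]), array([ 24.7, 174.3]), np.float64(15.4)] z 0.1504
  dir yaw 15.75 pitch 0.38 ends [ 0.5191 -0.2718  0.1497] [ 0.4718 -0.1041  0.1508]
side 345 336 rect [array([ 491.6, -195.7]), array([ 26.9, 165.1]), np.float64(15.6)] z 0.1493
  dir yaw 15.34 pitch 0.01 ends [ 0.5176 -0.2741  0.1492] [ 0.4739 -0.1149  0.1492]
```

View pics/w18.png

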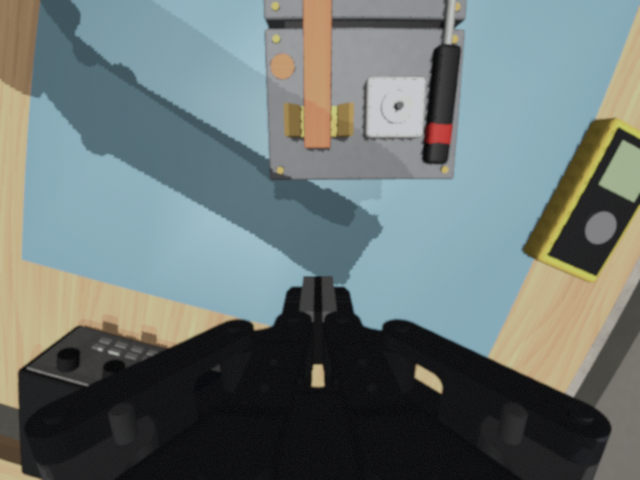

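View pics/scene18.png

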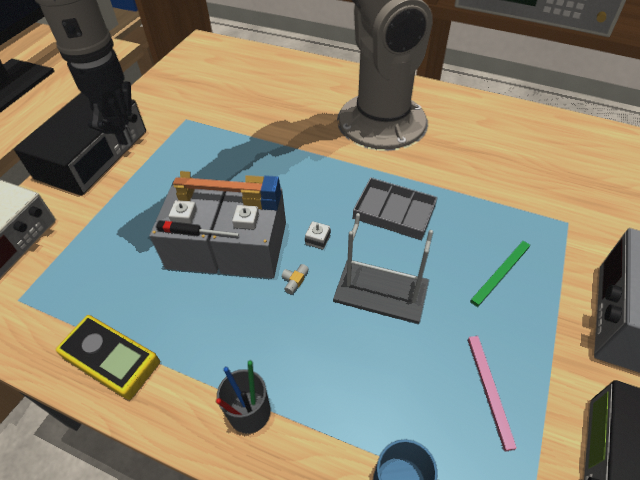

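The final views show the bar end 7.6 mm outside the open saddle (8 mm nominal) and laterally within 1 mm of centre. Its top is at 0.149–0.150. The robot is clear, and the screwdriver, motor and adapter look unmoved. Handing in.

```bash
python3 - <<'E'
from bench import arm
print(arm.job_done()); print(arm.state()["time_s"])
E
```

```text
the job is handed in; nothing more can be done
None
the job is handed in; nothing more can be done
```

The copper bar is home under the blue keeper, against the stop, and the job is handed in at about 18.5 s of the 51 s allowed. I lifted it off the hooks, laid it flat in both saddles about 9 mm short of the keeper mouth and released it. I then pushed it home with the closed fingers and backed the arm clear.

**Last checks:**
- **Stop:** pushing force rose to about 7.6 N with no further movement.
- **Position:** the free end is 7.6 mm outside the open saddle, against 8 mm nominal, so the bar is within about 0.5 mm of home. It is about 1 mm or less off centre sideways.
- **Height and level:** the top is at 0.149–0.150 m against 0.150 m nominal. Yaw matches the pair at about 15.6°.
- **Bystanders:** the screwdriver, spare motor and coaxial adapter look unmoved by eye; I did not re-measure their positions.

**What failed or disagreed:**
- **First grasp:** it closed on nothing. The real fingertips were about 38 mm short of the reported TCP, measured with both fixed cameras. I corrected for this and the second grasp held.
- **Camera disagreement:** the scene camera showed the bar pitched by about 0.4° after placing, while the side camera showed about 0°. Both are within tolerance.

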